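Clear down the rock-sample bench

ROBOT

A 6-joint arm with a two-finger parallel gripper is mounted at the origin on the work surface. World frame = base frame: x ahead of the robot, y to its left, z up, the work surface at z = 0. Lengths are in m, angles in degrees, forces in N, time in s.
With the tool pointing down it reaches from about 0.35 to 0.875 m from the base axis. Payload 4.2 kg.
Tool frame: the origin (TCP) lies on the mounting face of the last link; the fingertips stand 182 mm ahead of it and the grasp point (between the pads) lies 164 mm ahead of it (r.tcp_to_grasp is the distance from the TCP to the grasp point, in m); z points along the fingers, y is the line along which they close (so a half turn about z gives the same grasp; the last joint's range is limited). The gripper opens to 87 mm and grips with 3 to 60 N. Pads are 19 mm wide; open, the fingers measure 117 mm over their backs; the gripper's body (75 mm by 190 mm) begins 51 mm behind the grasp point.
Start: joints at [81.28, 22.042, 0.453, 0, -68.411, -14.817], TCP at [0.25, 0.573, 0.405] pointing down, gripper open.
Joint ranges: [-179.83, 179.83], [-69.29, 118.12], [-61.27, 80.66], [-181.25, 117.63], [-171.15, -9.14], [-177.46, 177.46]. Speed limits (degrees/s): [159.86, 159.86, 180, 180, 180, 180].

INTERFACE

Orientations are given as a 3x3 rotation matrix whose columns are the frame's x, y, z axes.
In Python, from station import sense, eyes, r gives the robot as it stands.
- The arm moves only by the tool jog_arm, never from a script. Its argument "increments" is a list of rows, each a list of 4 numbers: the shift along the tool's x, y, z normalised to -1 to 1, where 1 is 0.02 m, then the turn about the tool's z normalised to -1 to 1, where 1 is 0.08 rad. A call has 1 to 10 rows; each row shifts and turns the commanded pose from where the row before left it, along the tool's axes as they then stand; what a row does not reach is not made up. A row lasts 1/10 s, in which the tool goes at most 50 mm and 8.59 degrees, less where a joint would pass 70% of its speed; a pose out of reach is approached as far as the arm can. A call with a number of a shift or a turn outside -1 to 1 is refused whole. A call with a gripper value outside its range is refused whole. "grip" is the finger opening in mm, from 0 to 87, set as the call begins (left out, the last holds). The fingers move at their own pace and stop on an object; the grip force is fixed at half the most. Time passes only in rows, so rows that do not move let the fingers close. It gives the time, the measured TCP pose, the force, the opening and the grip force at its end, in the units of the state.
- sense(): the state, without advancing time (a new reading comes with each control period).
- eyes.capture(name): name is "scene" or "top" or "wrist"; returns the picture (384x512x3 uint8, blue, green, red); there is no depth.
- eyes.get_calibration(name): a dict with "camera_matrix" (3x3 intrinsics, pixels), "R" (3x3) and "t" (3): a world point X has camera coordinates R X + t; the wrist camera has in their place "T_tool_cam" (4x4, takes a point from camera to tool coordinates, whose origin is the TCP and whose axes are the flange's). Camera axes: x right, y down, z forward; pixel columns grow to the right and rows downward; lengths in m; the calibration is good to about 2 mm. A picture is of the moment at which its call begins: read the wrist's pose just before it. get_calibration takes no time and is no camera call.
- r.finish_job(): hands the job in; it is judged then, once.
Trained networks look in the newest picture that a camera, given by its name, has taken for a name from the list of things; names that differ only in an ending like _2 or _b are one class to them, and where a whole thing is asked for, a point or a joint stands for the part that bears it (a point fixed in the world has none). Each returns a list of dicts, best first, with "conf" (0 to 1); they miss things now and then, are a little off and sometimes report something else, mostly with a low value. They report only what shows in the picture. A call takes as long as a camera call.
- eyes.spot_in(camera, name): "centre" ([x, y, z] in m, in world coordinates, good to about 4 mm: the middle of the surface that is visible of it).
- eyes.outline_of(camera, name): "mask" (384x512 bool, what is visible of it).
The state is a dict: "time_s": time; "joints": joint angles; "joint_velocities": joint speeds; "effort": joint torques, N m; "tcp_pos": TCP position; "ee_rot": TCP orientation; "wrist_force": force on the tool from outside, world axes, zero at the start; "moment": the same for the moment, N m; "gripper_width": opening from 0.0 (shut) to 1.0 (fully open); "gripper_force": force on a finger pad.
Only numpy, scipy, OpenCV 4.12 (cv2) and the standard library are available. Lean on these libraries where they do the work, as an engineer would, in place of code of your own. Each camera call takes 0.05 s, during which the arm holds its last target. There are 200 camera calls.

TASK

Clear down the rock-sample bench: pull the scraper up out of the wooden caddy and with it wipe every stone chip off the breaking tray into its catch trough, never picking chips off the tray with the fingers. Then put everything that was used to soak, foot down in the bays of the white tank: the scraper, every pestle from the caddy and every porcelain plate from the slotted rack, with the plates lowered to the bottom and not dropped. Leave the jar and the petri dishes where they are.

Things in the scene. Friction and masses are not known exactly. Their poses are not given: they have to be found in the camera images.
- station: fixed breaking tray with catch trough. Steel bed, clear x -75..75, y -100..100 mm, surface at z 30 mm; 10 mm thick lips up to z 42 along both x sides (on past the trough) and across the -y end. At the lipless +y end the bed drops into the trough: clear x -75..75, y 100..187, floor z 4, 8 mm end wall up to z 30. Origin: under the middle of the bed, at bench height
- caddy: wooden tool caddy, fixed: 100 x 190 mm base (x, y), floor 5 mm, three upright open-topped wells with 5 mm walls, rims 75 mm above the bench: middle well (y = 0) 76 x 20 mm inside for the scraper, wells at y = -65 and +65 mm 34 x 34 mm inside for the pestles. Origin: middle of its underside
- rack: grey slotted plate rack, fixed: 90 x 160 mm (x, y), three upright slots 9 mm wide running along its x at y = -50, 0, +50 mm, slot floor 8 mm and top of the blocks 48 mm above the bench. Origin: middle of its underside
- tank: white open soaking tank, fixed: 190 x 155 mm (x, y), 85 mm high, walls, floor and dividers 5 mm thick; one divider across x and two across y make 2 x 3 bays, each 87 x 45 mm (x, y) inside, bay centres at x = -46, +46 and y = -50, 0, +50 mm. Origin: middle of its underside
- scraper: hand scraper, standing in the caddy blade down: black rubber blade 66 mm wide (its x), 10 mm thick (its y), 34 mm high, with a wooden handle 20 x 16 mm (x, y) rising from its middle to 155 mm above the blade's lower edge. Origin: middle of the blade's lower edge, z runs up the handle
- pestle1: white porcelain pestle, standing in a caddy well head down (may be absent): 145 mm long, head 26 mm in diameter and 30 mm high at the lower end, shaft 16 mm in diameter above 42 mm. Origin: middle of the head's lower face, z runs up the shaft
- pestle2: white porcelain pestle, standing in a caddy well head down (may be absent): 145 mm long, head 26 mm in diameter and 30 mm high at the lower end, shaft 16 mm in diameter above 42 mm. Origin: middle of the head's lower face, z runs up the shaft
- plate1: white porcelain streak plate, standing on its short edge in a rack slot (may be absent): 70 mm wide (its x), 5 mm thick (its y), 125 mm tall (its z). Origin: middle of the lower edge
- plate2: white porcelain streak plate, standing on its short edge in a rack slot (may be absent): 70 mm wide (its x), 5 mm thick (its y), 125 mm tall (its z). Origin: middle of the lower edge
- plate3: white porcelain streak plate, standing on its short edge in a rack slot (may be absent): 70 mm wide (its x), 5 mm thick (its y), 125 mm tall (its z). Origin: middle of the lower edge
- chip1: loose reddish stone chip on the breaking tray (may be absent): 22 x 17 x 11 mm (x, y, z). Origin: middle of its underside
- chip2: loose reddish stone chip on the breaking tray (may be absent): 22 x 17 x 11 mm (x, y, z). Origin: middle of its underside
- chip3: loose reddish stone chip on the breaking tray (may be absent): 22 x 17 x 11 mm (x, y, z). Origin: middle of its underside
- chip4: loose reddish stone chip on the breaking tray (may be absent): 22 x 17 x 11 mm (x, y, z). Origin: middle of its underside
- chip5: loose reddish stone chip on the breaking tray (may be absent): 22 x 17 x 11 mm (x, y, z). Origin: middle of its underside
- jar: bystander: small amber jar, 60 mm in diameter, 85 mm high; origin under its middle
- dishes: bystander: stack of clear petri dishes, 90 mm in diameter, 45 mm high; origin under its middle

How it is judged (in metres and radians):
On the way, in this order (a step that is already met when the one before it is completed fails the run):
1. the scraper is pulled out of the caddy and held in the fingers (height (world z) of scraper above 0.08 m and contact force between the fingers and scraper above 1 N), for 0.1 s.
2. the scraper, held in the fingers, is brought down to the tray with its blade (contact force between the fingers and scraper above 1 N and x of scraper in the frame of station between -0.075 and 0.075 m and y of scraper in the frame of station between -0.1 and 0.14 m and z of scraper in the frame of station below 0.039 m), for 0.1 s.
3. every chip lies in the catch trough (x of chip1 in the frame of station between -0.078 and 0.078 m and y of chip1 in the frame of station between 0.1 and 0.19 m and z of each of chip1, chip2, chip3, chip4, chip5 in the frame of station below 0.024 m and x of chip2 in the frame of station between -0.078 and 0.078 m and y of chip2 in the frame of station between 0.1 and 0.19 m and x of chip3 in the frame of station between -0.078 and 0.078 m and y of chip3 in the frame of station between 0.1 and 0.19 m and x of chip4 in the frame of station between -0.078 and 0.078 m and y of chip4 in the frame of station between 0.1 and 0.19 m and x of chip5 in the frame of station between -0.078 and 0.078 m and y of chip5 in the frame of station between 0.1 and 0.19 m), for 0.2 s.
4. the scraper stands in the tank (x of scraper in the frame of tank between -0.092 and 0.092 m and y of scraper in the frame of tank between -0.075 and 0.075 m and z of scraper in the frame of tank below 0.03 m and angle between scraper's own z axis and vertical below 0.9 rad), for 0.2 s.
At the end, for the whole second after the job is handed in: Every chip lies in the catch trough (its underside less than 24 mm above the bench, within the trough's walls); the scraper, all pestles and all plates stand at rest in the tank, their lower ends within its outline and less than 30 mm above its underside, leaning no more than 0.9 rad (all of step 3 and all of step 4 and linear speed of each of scraper, pestle1, pestle2, plate1, plate2, plate3 below 0.05 m/s and x of pestle1 in the frame of tank between -0.092 and 0.092 m and y of pestle1 in the frame of tank between -0.075 and 0.075 m and z of each of pestle1, pestle2, plate1, plate2, plate3 in the frame of tank below 0.03 m and angle between each of pestle1, pestle2, plate1, plate2, plate3's own z axis and vertical below 0.9 rad and x of pestle2 in the frame of tank between -0.092 and 0.092 m and y of pestle2 in the frame of tank between -0.075 and 0.075 m and x of plate1 in the frame of tank between -0.092 and 0.092 m and y of plate1 in the frame of tank between -0.075 and 0.075 m and x of plate2 in the frame of tank between -0.092 and 0.092 m and y of plate2 in the frame of tank between -0.075 and 0.075 m and x of plate3 in the frame of tank between -0.092 and 0.092 m and y of plate3 in the frame of tank between -0.075 and 0.075 m); the robot touches nothing.
It fails at once if a chip lying on the breaking tray is handled with the fingers ((contact force between the fingers and chip1 above 0.5 N and x of chip1 in the frame of station between -0.075 and 0.075 m and y of chip1 in the frame of station between -0.1 and 0.1 m and z of chip1 in the frame of station between 0.025 and 0.036 m) or (contact force between the fingers and chip2 above 0.5 N and x of chip2 in the frame of station between -0.075 and 0.075 m and y of chip2 in the frame of station between -0.1 and 0.1 m and z of chip2 in the frame of station between 0.025 and 0.036 m) or (contact force between the fingers and chip3 above 0.5 N and x of chip3 in the frame of station between -0.075 and 0.075 m and y of chip3 in the frame of station between -0.1 and 0.1 m and z of chip3 in the frame of station between 0.025 and 0.036 m) or (contact force between the fingers and chip4 above 0.5 N and x of chip4 in the frame of station between -0.075 and 0.075 m and y of chip4 in the frame of station between -0.1 and 0.1 m and z of chip4 in the frame of station between 0.025 and 0.036 m) or (contact force between the fingers and chip5 above 0.5 N and x of chip5 in the frame of station between -0.075 and 0.075 m and y of chip5 in the frame of station between -0.1 and 0.1 m and z of chip5 in the frame of station between 0.025 and 0.036 m)).
It fails at once if a plate is dropped into the tank (it falls at more than 0.9 m/s) ((x of plate1 in the frame of tank between -0.092 and 0.092 m and y of plate1 in the frame of tank between -0.075 and 0.075 m and z of plate1 in the frame of tank below 0.08 m and linear speed of plate1 above 0.9 m/s) or (x of plate2 in the frame of tank between -0.092 and 0.092 m and y of plate2 in the frame of tank between -0.075 and 0.075 m and z of plate2 in the frame of tank below 0.08 m and linear speed of plate2 above 0.9 m/s) or (x of plate3 in the frame of tank between -0.092 and 0.092 m and y of plate3 in the frame of tank between -0.075 and 0.075 m and z of plate3 in the frame of tank below 0.08 m and linear speed of plate3 above 0.9 m/s)).
It fails at once if the jar or the stack of dishes is pushed away by more than 40 mm (distance of any of jar, dishes from where it was at the start of the episode above 0.04 m).
Of pestle1, pestle2 only 1 to 2 are there at a start; the rules pass over those that are not, and their reading is None.
Of plate1, plate2, plate3 only 2 to 3 are there at a start; the rules pass over those that are not, and their reading is None.
Of chip1, chip2, chip3, chip4, chip5 only 3 to 5 are there at a start; the rules pass over those that are not, and their reading is None.
At some moment in a run one of chip1, chip2, chip3, chip4, chip5 may be knocked a few centimetres aside while the robot is not near it.
It also fails if it takes over 210 s, if anything falls off the work surface, if the arm or the gripper's body presses on something with over 40 N, if the wrist force passes 120 N, or if a joint passes its speed limit or range.

## Working session

There is one attempt and no reset: what is moved stays moved. The work goes in short steps, Python scripts to look and compute and a tool call to move; the robot and the scene stay as the last step left them, time stands still between calls to the robot, and variables do not carry over. Pictures are saved under pics/ and viewed, at most 14 in all, crops included, and the job is handed in when it is done.

Besides the shell and the picture viewer there is one more tool, called by a JSON object that holds its "fn" and its "kwargs", one argument or row to a line. jog_arm: Moves the arm, as the interface text tells. Its arguments: {"type":"object","properties":{"increments":{"type":"array"},"grip":{"type":"number"}},"required":["increments"]}

```bash
mkdir -p pics; ls; python3 - <<'E'
from station import sense, eyes, r
import cv2,numpy as np
s=sense();print(s)
for n in("scene","top"):
    im=eyes.capture(n);cv2.imwrite(f"pics/{n}0.png",im)
    c=eyes.get_calibration(n);print(n,c)
    for o in("station","caddy","rack","tank","scraper","pestle1","plate1","chip1","jar","dishes"):
        print(o,[(np.round(d["centre"],3).tolist(),round(d["conf"],2)) for d in eyes.spot_in(n,o)])
print(eyes.get_calibration("wrist"))
E
```

```text
pics
{'time_s': 0.0, 'joints': array([ 8.12793406e+01,  2.20908501e+01,  3.80484308e-01, -2.88557432e-02,
       -6.84129091e+01, -1.48168946e+01]), 'joint_velocities': array([-0.03517568, -0.02699303, -0.07392129, -0.08220041,  0.05711326,
       -0.05960403]), 'effort': array([-9.69977082e-04, -3.90668106e+01,  1.87400204e+01,  4.22014430e+00,
        1.08654777e-02, -1.96083506e-04]), 'tcp_pos': array([0.24947615, 0.57282567, 0.4036634 ]), 'ee_rot': array([[ 9.16724346e-01, -3.99519524e-01, -7.89094527e-04],
       [-3.99520291e-01, -9.16722047e-01, -2.05563087e-03],
       [ 9.78843186e-05,  2.19970614e-03, -9.99997576e-01]]), 'wrist_force': array([-0.15789742, -0.3360936 , -0.35556024]), 'moment': array([ 0.00144495, -0.00940074,  0.02068952]), 'gripper_force': 0.0, 'gripper_width': 1.0017254226516596}
scene {'camera_matrix': array([[494.24189333,   0.        , 264.9434339 ],
       [  0.        , 494.24189333, 198.76904461],
       [  0.        ,   0.        ,   1.        ]]), 'R': array([[-4.08920990e-01,  9.12569566e-01,  6.40764453e-04],
       [ 6.92173102e-01,  3.10619113e
[... 1489 characters left out ...]
473, -0.337, 0.096], 0.68)]
chip1 [([0.449, 0.003, 0.043], 0.56), ([0.425, 0.027, 0.039], 0.56)]
jar [([0.622, 0.208, 0.08], 0.58)]
dishes [([0.632, -0.263, 0.042], 0.73)]
{'camera_matrix': array([[330.50142686,   0.        , 257.74097265],
       [  0.        , 330.50142686, 189.14949236],
       [  0.        ,   0.        ,   1.        ]]), 'T_tool_cam': array([[-5.03593650e-04, -9.53710572e-01, -3.00725609e-01,
         8.41496438e-02],
       [ 9.99999873e-01, -4.82146752e-04, -1.45531776e-04,
         2.99055944e-04],
       [-6.19868269e-06, -3.00725644e-01,  9.53710693e-01,
         1.81691520e-02],
       [ 0.00000000e+00,  0.00000000e+00,  0.00000000e+00,
         1.00000000e+00]])}
```

View pics/top0.png

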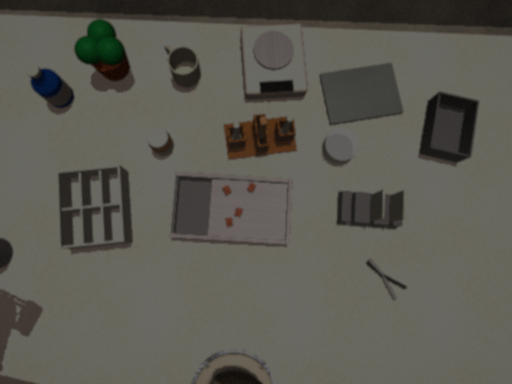

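View pics/scene0.png

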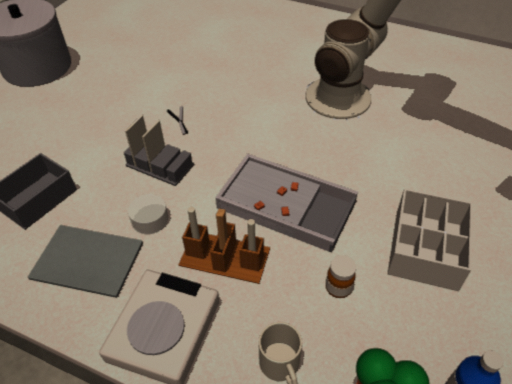

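```bash
cat > fit.py <<'E'
import numpy as np,cv2
from scipy.optimize import minimize
def box(x0,x1,y0,y1,z0,z1): return np.array([[x,y,z] for x in(x0,x1) for y in(y0,y1) for z in(z0,z1)])/1000.
B=lambda cx,cy,w,d,z0,z1: box(cx-w/2,cx+w/2,cy-d/2,cy+d/2,z0,z1)
PARTS=dict(station=[box(-85,85,-110,195,0,42)],tank=[B(0,0,190,155,0,85)],
 caddy=[B(0,0,100,190,0,5),B(0,0,86,30,0,75),B(0,65,44,44,0,75),B(0,-65,44,44,0,75)],
 rack=[B(0,y,90,d,0,48) for y,d in((0,160),)])
def pose(p): c,s=np.cos(p[2]),np.sin(p[2]); return np.array([[c,-s,0],[s,c,0],[0,0,1]]),np.array([p[0],p[1],0])
def project(X,c):
    q=(X@c["R"].T+c["t"])@c["camera_matrix"].T; return q[:,:2]/q[:,2:]
def render(parts,p,c):
    R,t=pose(p); m=np.zeros((384,512),np.uint8)
    for P in parts:
        h=cv2.convexHull(project(P@R.T+t,c).astype(np.float32))
        cv2.fillConvexPoly(m,np.round(h*16).astype(int),255,cv2.LINE_AA,4)
    return m/255.
def fit(parts,masks,cals,p0,ignore=None):
    def cost(p):
        e=0
        for n in masks:
            w=1 if ignore is None else ~ignore[n]
            r_=render(parts,p,cals[n]); e+=(abs(r_-masks[n])*w).sum()/masks[n].sum()
        return e
    best=min((minimize(cost,p0+np.array(d),method="Nelder-Mead",options=dict(initial_simplex=p0+np.array(d)+np.array([[0,0,0],[.015,0,0],[0,.015,0],[0,0,.1]]),xatol=2e-4,fatol=1e-5)) for d in([0,0,0],[.01,0,.05],[0,.01,-.05])),key=lambda o:o.fun)
    return best.x,best.fun
E
python3 - <<'E'
from station import sense, eyes, r
from fit import *
import pickle
cals={n:eyes.get_calibration(n) for n in("scene","top")}
M={}
for n in cals:
    eyes.capture(n)
    for o in("station","caddy","rack","tank","scraper","pestle1","plate1","chip1","jar","dishes"):
        M[n,o]=[(d["mask"],d["conf"]) for d in eyes.outline_of(n,o)]
        print(n,o,[(int(m.sum()),round(c,2)) for m,c in M[n,o]])
pickle.dump((M,cals),open("m.pkl","wb"))
p0=dict(station=[.46,.02,0],tank=[.46,.375,0],caddy=[.66,-.045,0],rack=[.48,-.31,0])
for o in p0:
    for cs in (["scene","top"],["scene"],["top"]):
        masks={n:M[n,o][0][0].astype(float) for n in cs if M[n,o]}
        if not masks: continue
        ig={}
        for n in masks:
            ig[n]=np.zeros((384,512),bool)
            for t in("scraper","pestle1","plate1"):
                for m,c in M[n,t]:
                    if c>.4 and m.sum()<600: ig[n]|=cv2.dilate(m.astype(np.uint8),np.ones((3,3)))>0
        print(o,cs,[np.round(v,4) for v in fit(PARTS[o],masks,cals,np.array(p0[o]),ig)])
E
```

```text
scene station [(7849, 0.65), (3379, 0.22)]
scene caddy []
scene rack [(1626, 0.66)]
scene tank [(6924, 0.63)]
scene scraper [(311, 0.73)]
scene pestle1 [(213, 0.61), (276, 0.55)]
scene plate1 [(561, 0.7)]
scene chip1 [(44, 0.58)]
scene jar [(1062, 0.89)]
scene dishes [(1301, 0.95), (57, 0.51)]
top station [(7678, 0.72)]
top caddy [(2098, 0.95)]
top rack [(1522, 0.68)]
top tank [(5613, 0.72), (1454, 0.54)]
top scraper [(172, 0.74)]
top pestle1 [(117, 0.51)]
top plate1 [(429, 0.97), (394, 0.71)]
top chip1 [(68, 0.5), (39, 0.49), (51, 0.43)]
top jar [(578, 0.8)]
top dishes [(964, 0.97), (440, 0.36), (1476, 0.31)]
station ['scene', 'top'] [array([ 0.4617, -0.0239, -0.0305]), np.float64(0.1204)]
station ['scene'] [array([ 0.461 , -0.0241, -0.0324]), np.float64(0.0576)]
station ['top'] [array([ 0.4619, -0.0236, -0.0327]), np.float64(0.062)]
tank ['scene', 'top'] [array([0.4515, 0.3645, 0.1315]), np.float64(0.0863)]
tank ['scene'] [array([0.4512, 0.364 , 0.1326]), np.float64(0.03)]
tank ['top'] [array([0.4513, 0.3652, 0.1236]), np.float64(0.0552)]
caddy ['scene', 'top'] [array([ 0.6633, -0.0498,  0.1558]), np.float64(0.1527)]
caddy ['top'] [array([ 0.6633, -0.0498,  0.1558]), np.float64(0.1527)]
rack ['scene', 'top'] [array([ 0.4724, -0.3446, -0.0314]), np.float64(0.4997)]
rack ['scene'] [array([ 0.4736, -0.3452, -0.127 ]), np.float64(0.3666)]
rack ['top'] [array([ 0.4727, -0.3445, -0.0297]), np.float64(0.1212)]
```

{"fn": "jog_arm", "kwargs": {
  "increments": [
    [0, 0, 0, -1],
    [0, 0, 0, -1],
    [0, 0, 0, -1],
    [0, 0, 0, -1],
    [0, 0, 0, -1],
    [0, 0, 0, -1],
    [0, 0, 0, -1],
    [0, 0, 0, -0.1]
  ],
  "grip": 44
}}

```text
time_s: 3.0
tcp_pos: [0.2495, 0.573, 0.4047]
ee_rot: [[0.988, 0.157, -0.0], [0.157, -0.988, 0.0], [-0.0, -0.0, -1.0]]
wrist_force: [-0.2, -0.4, 0.0]
gripper_width: 0.511
gripper_force: 0.0
```

{"fn": "jog_arm", "kwargs": {
  "increments": [
    [0.46, 1, 0, 0],
    [0.46, 1, 0, 0],
    [0.46, 1, 0, 0],
    [0.46, 1, 0, 0],
    [0.46, 1, 0, 0],
    [0.46, 1, 0, 0],
    [0.46, 1, 0, 0],
    [0.46, 1, 0, 0],
    [0.46, 1, 0, 0],
    [0.46, 1, 0, 0]
  ]
}}

```text
time_s: 4.0
tcp_pos: [0.3726, 0.3878, 0.405]
ee_rot: [[0.988, 0.155, 0.0], [0.155, -0.988, 0.0], [0.0, -0.0, -1.0]]
wrist_force: [-0.6, -0.2, -0.3]
gripper_width: 0.505
gripper_force: 0.0
```

{"fn": "jog_arm", "kwargs": {
  "increments": [
    [0.46, 1, 0, 0],
    [0.46, 1, 0, 0],
    [0.46, 1, 0, 0],
    [0.46, 1, 0, 0],
    [0.46, 1, 0, 0],
    [0.46, 1, 0, 0],
    [0.46, 1, 0, 0],
    [0.46, 1, 0, 0],
    [0.46, 1, 0, 0],
    [0.46, 1, 0, 0]
  ]
}}

```text
time_s: 5.0
tcp_pos: [0.4943, 0.2046, 0.405]
ee_rot: [[0.988, 0.155, 0.0], [0.155, -0.988, 0.0], [0.0, -0.0, -1.0]]
wrist_force: [-0.4, -0.0, 0.7]
gripper_width: 0.501
gripper_force: 0.0
```

{"fn": "jog_arm", "kwargs": {
  "increments": [
    [0.46, 1, 0, 0],
    [0.46, 1, 0, 0],
    [0.46, 1, 0, 0],
    [0.46, 1, 0, 0],
    [0.46, 1, 0, 0],
    [0.46, 1, 0, 0],
    [0.46, 1, 0, 0],
    [0.46, 1, 0, 0],
    [0.46, 1, 0, 0],
    [0.46, 1, 0, 0]
  ]
}}

```text
time_s: 6.0
tcp_pos: [0.6161, 0.0215, 0.405]
ee_rot: [[0.988, 0.155, 0.0], [0.155, -0.988, 0.0], [0.0, -0.0, -1.0]]
wrist_force: [0.5, -0.2, 0.2]
gripper_width: 0.506
gripper_force: 0.0
```

{"fn": "jog_arm", "kwargs": {
  "increments": [
    [0.46, 1, 0, 0],
    [0.46, 1, 0, 0],
    [0.46, 1, 0, 0],
    [0.46, 1, 0, 0],
    [0, 0, 0, 0],
    [0, 0, 0, 0]
  ]
}}

```text
time_s: 6.6
tcp_pos: [0.6645, -0.0509, 0.4045]
ee_rot: [[0.988, 0.155, -0.001], [0.155, -0.988, 0.0], [-0.001, -0.0, -1.0]]
wrist_force: [-0.1, -0.2, 0.9]
gripper_width: 0.504
gripper_force: 0.0
```

```bash
cat > go.py <<'E'
import numpy as np,cv2
from station import sense,eyes,r
def wcal():
    s=sense(); c=eyes.get_calibration("wrist"); T=np.eye(4); T[:3,:3]=s["ee_rot"]; T[:3,3]=s["tcp_pos"]
    W=np.linalg.inv(T@c["T_tool_cam"]); return dict(camera_matrix=c["camera_matrix"],R=W[:3,:3],t=W[:3,3])
def ray(c,uv,z):
    d=c["R"].T@np.linalg.solve(c["camera_matrix"],[uv[0],uv[1],1]); o=-c["R"].T@c["t"]; return o+d*(z-o[2])/d[2]
def todo(x,y,z,yaw):
    "units to a grasp point x,y,z with tool x at yaw (deg): turn first, then shifts"
    s=sense(); R=s["ee_rot"]; a=np.degrees(np.arctan2(R[1,0],R[0,0])); dy=(yaw-a+180)%360-180
    c,sn=np.cos(np.radians(yaw)),np.sin(np.radians(yaw))
    g=s["tcp_pos"]+R[:,2]*r.tcp_to_grasp; d=np.array([x,y,z])-g
    print("t",round(s["time_s"],1),"grasp",g.round(4),"yaw",a.round(2),"F",s["wrist_force"].round(1),"w",round(s["gripper_width"]*87,1))
    print("turn",round(-np.radians(dy)/.08,2),"x,y,z",np.round(np.array([c*d[0]+sn*d[1],sn*d[0]-c*d[1],-d[2]])/.02,2))
E
python3 - <<'E'
from go import *
c=wcal();im=eyes.capture("wrist");cv2.imwrite("pics/w1.png",im)
import pickle;pickle.dump(c,open("w1.pkl","wb"))
for o in("scraper","pestle1"):
    print(o,[(np.round(d["centre"],3).tolist(),round(d["conf"],2)) for d in eyes.spot_in("wrist",o)])
todo(.6633,-.0498,.123,8.9)
E
```

```text
scraper [([0.668, -0.048, 0.138], 0.76)]
pestle1 [([0.673, -0.109, 0.115], 0.96), ([0.656, 0.014, 0.118], 0.73), ([0.669, -0.049, 0.139], 0.47)]
t 6.8 grasp [ 0.6644 -0.0494  0.2415] yaw 9.03 F [-1.1 -0.4  0.1] w 44.0
turn 0.03 x,y,z [-0.06  0.01  5.93]
```

View pics/w1.png

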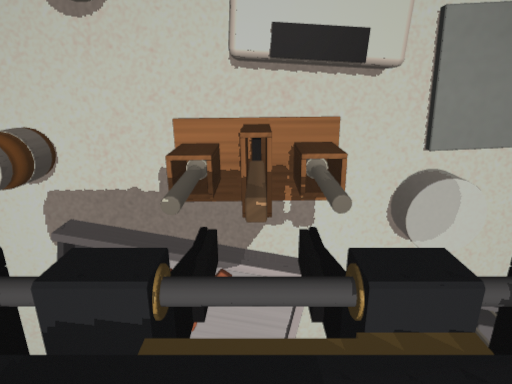

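```bash
python3 - <<'E'
from go import *
import pickle
c=pickle.load(open("w1.pkl","rb"))
from fit import project
for uv,z in(((257,203),.16),((257,220),.16),((174,201),.15),((341,201),.15)): print(uv,ray(c,uv,z).round(4))
im=cv2.imread("pics/w1.png"); cv2.imwrite("pics/w1c.png",cv2.resize(im[110:240,150:370],None,fx=3.5,fy=3.5,interpolation=cv2.INTER_CUBIC))
E
```

```text
(257, 203) [ 0.6663 -0.0508  0.16  ]
(257, 220) [ 0.653  -0.0529  0.16  ]
(174, 201) [0.6546 0.0111 0.15  ]
(341, 201) [ 0.6741 -0.1141  0.15  ]
```

View pics/w1c.png

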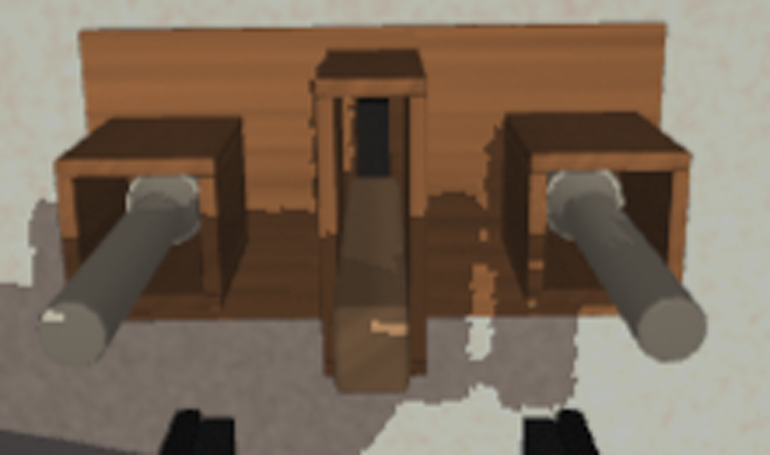

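{"fn": "jog_arm", "kwargs": {
  "increments": [
    [-0.18, 0.07, 0, 0.03],
    [0, 0, 1, 0],
    [0, 0, 1, 0],
    [0, 0, 1, 0],
    [0, 0, 1, 0],
    [0, 0, 1, 0],
    [0, 0, 0.9, 0],
    [0, 0, 0, 0]
  ]
}}

```text
time_s: 7.55
tcp_pos: [0.6604, -0.0512, 0.284]
ee_rot: [[0.988, 0.154, -0.006], [0.154, -0.988, -0.0], [-0.006, -0.001, -1.0]]
wrist_force: [0.0, 0.5, -0.2]
gripper_width: 0.504
gripper_force: 0.0
```

{"fn": "jog_arm", "kwargs": {
  "increments": [
    [0, 0, 0, 0],
    [0, 0, 0, 0],
    [0, 0, 0, 0],
    [0, 0, 0, 0],
    [0, 0, 0, 0],
    [0, 0, 0, 0],
    [0, 0, 0, 0],
    [0, 0, 0, 0]
  ],
  "grip": 5
}}

```text
time_s: 8.35
tcp_pos: [0.6618, -0.0515, 0.2875]
ee_rot: [[0.988, 0.154, 0.001], [0.154, -0.988, -0.0], [0.001, 0.0, -1.0]]
wrist_force: [-1.2, 0.6, 4.4]
gripper_width: 0.184
gripper_force: 30.0
```

{"fn": "jog_arm", "kwargs": {
  "increments": [
    [0, 0, -0.5, 0],
    [0, 0, -0.5, 0],
    [0, 0, -1, 0],
    [0, 0, -1, 0],
    [0, 0, -1, 0],
    [0, 0, -1, 0],
    [0, 0, -1, 0],
    [0, 0, 0, 0],
    [0, 0, 0, 0]
  ]
}}

```text
time_s: 9.25
tcp_pos: [0.6613, -0.0516, 0.4065]
ee_rot: [[0.988, 0.154, -0.0], [0.154, -0.988, 0.001], [-0.0, -0.001, -1.0]]
wrist_force: [0.1, 0.2, -3.2]
gripper_width: 0.185
gripper_force: 30.0
```

```bash
python3 - <<'E'
from go import *
im=eyes.capture("scene");cv2.imwrite("pics/s1.png",cv2.resize(im[120:320,150:450],None,fx=2.5,fy=2.5))
print(eyes.spot_in("scene","scraper")[:1])
im=eyes.capture("top");
print([(np.round(d["centre"],3).tolist(),round(d["conf"],2)) for d in eyes.spot_in("top","chip1")])
todo(.6633,-.0498,.123,8.9)
E
```

```text
[{'centre': [0.6673, -0.049, 0.1778], 'conf': 0.9}]
[([0.449, 0.002, 0.041], 0.57), ([0.422, 0.029, 0.04], 0.57), ([0.518, -0.025, 0.039], 0.54)]
t 9.4 grasp [ 0.661  -0.0516  0.2416] yaw 8.86 F [-0.1  0.7 -2.3] w 15.8
turn -0.01 x,y,z [ 0.13 -0.07  5.93]
```

View pics/s1.png

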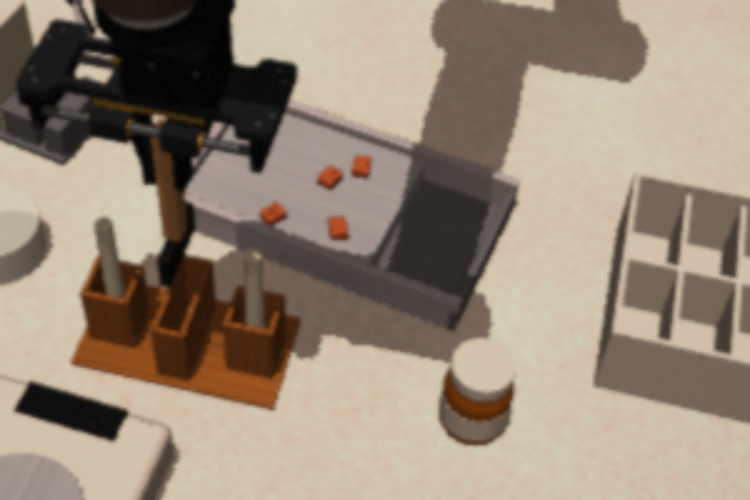

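{"fn": "jog_arm", "kwargs": {
  "increments": [
    [0, 0, 0, 0.8],
    [0, 0, 0, 0.8],
    [0, 0, 0, 0.73],
    [-1, 0.15, 0, 0],
    [-1, 0.15, 0, 0],
    [-1, 0.15, 0, 0],
    [-1, 0.15, 0, 0],
    [-1, 0.15, 0, 0],
    [-1, 0.15, 0, 0],
    [-1, 0.15, 0, 0]
  ]
}}

```text
time_s: 10.45
tcp_pos: [0.5201, -0.0683, 0.406]
ee_rot: [[0.999, -0.032, -0.001], [-0.032, -1.0, -0.0], [-0.001, 0.0, -1.0]]
wrist_force: [-0.0, 0.9, -2.1]
gripper_width: 0.179
gripper_force: 30.0
```

{"fn": "jog_arm", "kwargs": {
  "increments": [
    [-1, 0.15, 0, 0],
    [0, 0, 1, 0],
    [0, 0, 1, 0],
    [0, 0, 1, 0],
    [0, 0, 1, 0],
    [0, 0, 0.2, 0],
    [0, 0, 0, 0],
    [0, 0, 0, 0],
    [0, 0, 0, 0]
  ]
}}

```text
time_s: 11.35
tcp_pos: [0.5014, -0.0705, 0.3238]
ee_rot: [[1.0, -0.031, 0.002], [-0.031, -1.0, 0.0], [0.002, -0.0, -1.0]]
wrist_force: [-0.6, -0.1, -0.7]
gripper_width: 0.181
gripper_force: 30.0
```

```bash
python3 - <<'E'
from go import *
todo(.5003,-.0703,.150,-1.8)
im=eyes.capture("scene");cv2.imwrite("pics/s2.png",cv2.resize(im[120:270,200:400],None,fx=3.5,fy=3.5))
print([(np.round(d["centre"],3).tolist(),round(d["conf"],2)) for d in eyes.spot_in("scene","chip1")])
E
```

```text
t 11.3 grasp [ 0.5017 -0.0705  0.1603] yaw -1.8 F [-0.6 -0.1 -0.7] w 15.7
turn 0.0 x,y,z [-0.07 -0.01  0.52]
[([0.51, 0.034, 0.04], 0.65), ([0.434, 0.027, 0.043], 0.6), ([0.457, 0.0, 0.045], 0.53), ([0.521, -0.025, 0.039], 0.46), ([0.471, 0.04, 0.031], 0.32)]
```

View pics/s2.png

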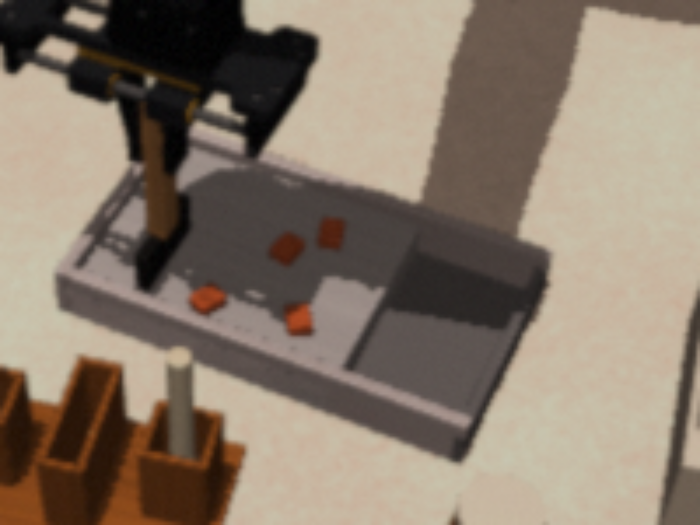

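{"fn": "jog_arm", "kwargs": {
  "increments": [
    [0, 0, 0.25, 0],
    [0, 0, 0.25, 0],
    [0, 0, 0, 0],
    [0, 0, 0, 0]
  ]
}}

```text
time_s: 11.85
tcp_pos: [0.5009, -0.0705, 0.3124]
ee_rot: [[0.999, -0.032, -0.001], [-0.032, -0.999, -0.0], [-0.001, 0.0, -1.0]]
wrist_force: [-0.5, 0.4, -1.6]
gripper_width: 0.184
gripper_force: 30.0
```

{"fn": "jog_arm", "kwargs": {
  "increments": [
    [0, -0.3, 0, 0],
    [0, -0.4, 0, 0],
    [0, -0.4, 0, 0],
    [0, -0.4, 0, 0],
    [0, -0.4, 0, 0],
    [0, -0.4, 0, 0],
    [0, -0.4, 0, 0],
    [0, -0.4, 0, 0],
    [0, -0.4, 0, 0],
    [0, -0.4, 0, 0]
  ]
}}

```text
time_s: 12.85
tcp_pos: [0.5034, 0.0081, 0.3128]
ee_rot: [[1.0, -0.032, -0.0], [-0.032, -1.0, -0.0], [-0.0, 0.0, -1.0]]
wrist_force: [0.6, 0.3, -2.0]
gripper_width: 0.183
gripper_force: 30.0
```

{"fn": "jog_arm", "kwargs": {
  "increments": [
    [0, -0.4, 0, 0],
    [0, -0.4, 0, 0],
    [0, -0.4, 0, 0],
    [0, -0.4, 0, 0],
    [0, -0.4, 0, 0],
    [0, -0.4, 0, 0],
    [0, -0.4, 0, 0],
    [0, -0.4, 0, 0],
    [0, -0.4, 0, 0],
    [0, -0.4, 0, 0]
  ]
}}

```text
time_s: 13.85
tcp_pos: [0.506, 0.0881, 0.3127]
ee_rot: [[1.0, -0.032, -0.0], [-0.032, -1.0, 0.0], [-0.0, -0.0, -1.0]]
wrist_force: [0.5, 0.4, -2.0]
gripper_width: 0.181
gripper_force: 30.0
```

```bash
python3 - <<'E'
from go import *
todo(.4617+.042+.032*.112,-.024-.032*.042+.112,.150,-1.8)
im=eyes.capture("scene");cv2.imwrite("pics/s3.png",cv2.resize(im[120:270,200:400],None,fx=3.5,fy=3.5))
print([(np.round(d["centre"],3).tolist(),round(d["conf"],2)) for d in eyes.spot_in("scene","chip1")])
E
```

```text
t 13.8 grasp [0.506  0.0881 0.1492] yaw -1.81 F [ 0.5  0.4 -2. ] w 15.7
turn -0.0 x,y,z [ 0.07  0.07 -0.04]
[([0.509, 0.108, 0.012], 0.53), ([0.456, 0.003, 0.044], 0.47), ([0.456, 0.373, 0.046], 0.46), ([0.431, 0.026, 0.043], 0.41)]
```

View pics/s3.png

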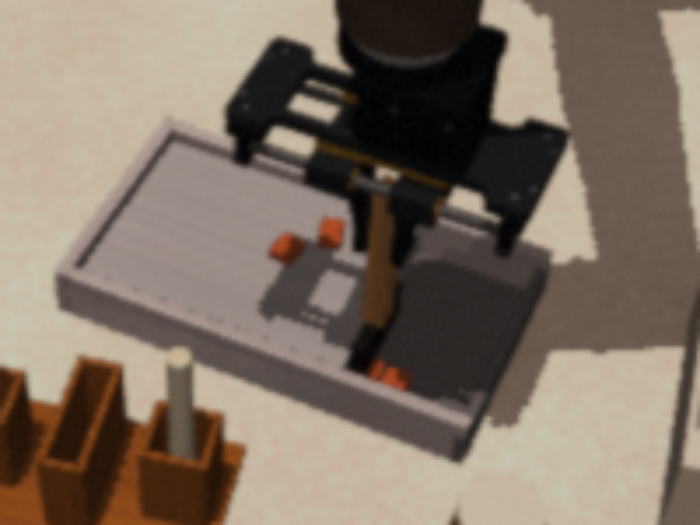

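{"fn": "jog_arm", "kwargs": {
  "increments": [
    [0, 0, -1, 0],
    [0, 0, -0.5, 0],
    [-0.4, 1, 0, 0],
    [-0.4, 1, 0, 0],
    [-0.4, 1, 0, 0],
    [-0.4, 1, 0, 0],
    [-0.4, 1, 0, 0],
    [-0.4, 1, 0, 0],
    [-0.45, 1, 0, 0],
    [-0.45, 0.9, 0, 0]
  ]
}}

```text
time_s: 14.95
tcp_pos: [0.4335, -0.07, 0.3424]
ee_rot: [[0.999, -0.033, -0.001], [-0.033, -0.999, 0.0], [-0.001, -0.0, -1.0]]
wrist_force: [0.5, -0.6, -1.2]
gripper_width: 0.179
gripper_force: 30.0
```

{"fn": "jog_arm", "kwargs": {
  "increments": [
    [0, 0, 0, 0],
    [0, 0, 0.5, 0],
    [0, 0, 0.5, 0],
    [0, 0, 0.5, 0],
    [0, 0, 0, 0],
    [0, 0, 0, 0]
  ]
}}

```text
time_s: 15.55
tcp_pos: [0.4351, -0.068, 0.3118]
ee_rot: [[1.0, -0.031, -0.002], [-0.031, -1.0, -0.0], [-0.002, 0.0, -1.0]]
wrist_force: [-0.5, 0.5, -1.5]
gripper_width: 0.183
gripper_force: 30.0
```

{"fn": "jog_arm", "kwargs": {
  "increments": [
    [0, -0.3, 0, 0],
    [0, -0.4, 0, 0],
    [0, -0.4, 0, 0],
    [0, -0.4, 0, 0],
    [0, -0.4, 0, 0],
    [0, -0.4, 0, 0],
    [0, -0.4, 0, 0],
    [0, -0.4, 0, 0],
    [0, -0.4, 0, 0],
    [0, -0.4, 0, 0]
  ]
}}

```text
time_s: 16.55
tcp_pos: [0.4374, 0.0102, 0.3128]
ee_rot: [[1.0, -0.032, -0.0], [-0.032, -1.0, -0.0], [-0.0, 0.0, -1.0]]
wrist_force: [-0.3, -0.4, -1.7]
gripper_width: 0.18
gripper_force: 30.0
```

{"fn": "jog_arm", "kwargs": {
  "increments": [
    [0, -0.4, 0, 0],
    [0, -0.4, 0, 0],
    [0, -0.4, 0, 0],
    [0, -0.4, 0, 0],
    [0, -0.4, 0, 0],
    [0, -0.4, 0, 0],
    [0, -0.4, 0, 0],
    [0, -0.4, 0, 0],
    [0, -0.4, 0, 0],
    [0, -0.4, 0, 0]
  ]
}}

```text
time_s: 17.55
tcp_pos: [0.44, 0.0902, 0.3127]
ee_rot: [[1.0, -0.032, 0.0], [-0.032, -1.0, 0.0], [0.0, -0.0, -1.0]]
wrist_force: [-0.9, -0.7, -1.5]
gripper_width: 0.181
gripper_force: 30.0
```

{"fn": "jog_arm", "kwargs": {
  "increments": [
    [0, 0, 0, 0],
    [0, 0, -1, 0],
    [0, 0, -1, 0],
    [0, 0, -1, 0],
    [0, 0, -1, 0],
    [0, 0, -1, 0],
    [0, 0, 0, 0]
  ]
}}

```text
time_s: 18.25
tcp_pos: [0.4405, 0.0896, 0.4153]
ee_rot: [[0.999, -0.031, 0.006], [-0.031, -1.0, 0.003], [0.006, -0.003, -1.0]]
wrist_force: [1.2, 0.7, -1.7]
gripper_width: 0.182
gripper_force: 30.0
```

```bash
python3 - <<'E'
from go import *
from fit import pose
R,t=pose([.4513,.3642,.131])
# bay (-46,-50)... print targets
for bx in(-.046,.046):
    for by in(-.05,0,.05): print(bx,by,(R@[bx,by,0]+t).round(4))
todo(*((R@[.046,-.05,0]+t)[:2]),.1265,7.5)
im=eyes.capture("scene");cv2.imwrite("pics/s4.png",cv2.resize(im[120:270,200:400],None,fx=3.5,fy=3.5))
print([(np.round(d["centre"],3).tolist(),round(d["conf"],2)) for d in eyes.spot_in("scene","chip1")])
E
```

```text
-0.046 -0.05 [0.4122 0.3086 0.    ]
-0.046 0 [0.4057 0.3582 0.    ]
-0.046 0.05 [0.3992 0.4078 0.    ]
0.046 -0.05 [0.5034 0.3206 0.    ]
0.046 0 [0.4969 0.3702 0.    ]
0.046 0.05 [0.4904 0.4198 0.    ]
t 18.2 grasp [0.4414 0.09   0.2518] yaw -1.8 F [ 1.2  0.7 -1.7] w 15.9
turn -2.03 x,y,z [  4.58 -11.03   6.27]
[([0.457, 0.104, 0.017], 0.52), ([0.434, 0.111, 0.015], 0.5)]
```

View pics/s4.png

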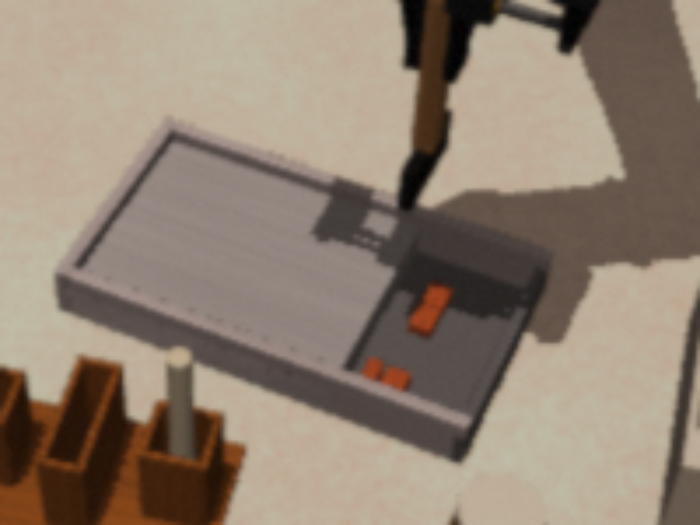

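{"fn": "jog_arm", "kwargs": {
  "increments": [
    [0, 0, 0, -0.7],
    [0, 0, 0, -0.7],
    [0, 0, 0, -0.63],
    [0.45, -1, 0, 0],
    [0.45, -1, 0, 0],
    [0.45, -1, 0, 0],
    [0.45, -1, 0, 0],
    [0.45, -1, 0, 0],
    [0.4, -1, 0, 0],
    [0.4, -1, 0, 0]
  ]
}}

```text
time_s: 19.35
tcp_pos: [0.4826, 0.2381, 0.4124]
ee_rot: [[0.991, 0.131, -0.0], [0.131, -0.991, -0.0], [-0.0, 0.0, -1.0]]
wrist_force: [-0.1, 0.6, -1.2]
gripper_width: 0.181
gripper_force: 30.0
```

{"fn": "jog_arm", "kwargs": {
  "increments": [
    [0.4, -1, 0, 0],
    [0.4, -1, 0, 0],
    [0.4, -1, 0, 0],
    [0.33, -1, 0, 0],
    [0, 0, 0, 0],
    [0, 0, 1, 0],
    [0, 0, 1, 0],
    [0, 0, 0, 0],
    [0, 0, 0, 0]
  ]
}}

```text
time_s: 20.25
tcp_pos: [0.5022, 0.3197, 0.3729]
ee_rot: [[0.991, 0.131, 0.0], [0.131, -0.991, -0.001], [-0.0, 0.001, -1.0]]
wrist_force: [-0.9, -0.5, -1.2]
gripper_width: 0.18
gripper_force: 30.0
```

```bash
python3 - <<'E'
from go import *
todo(.5034,.3206,.1255,7.5)
im=eyes.capture("scene");cv2.imwrite("pics/s5.png",cv2.resize(im[120:320,300:500],None,fx=2.9,fy=2.9))
E
```

```text
t 20.2 grasp [0.5023 0.3196 0.2094] yaw 7.51 F [-0.9 -0.5 -1.2] w 15.7
turn 0.0 x,y,z [ 0.06 -0.04  4.2 ]
```

View pics/s5.png

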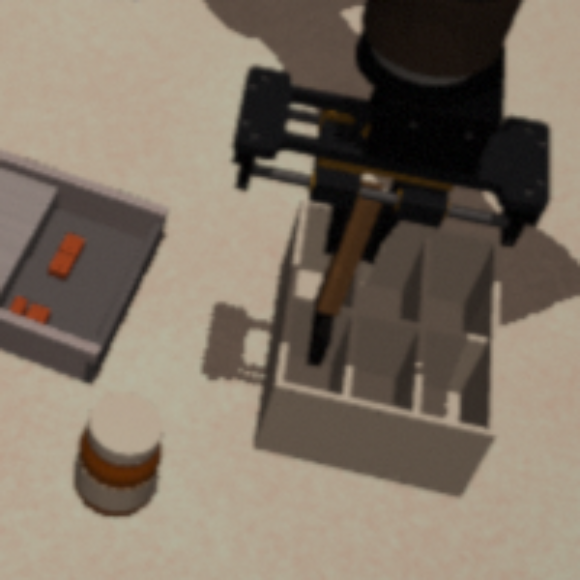

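{"fn": "jog_arm", "kwargs": {
  "increments": [
    [0.06, 0, 0.7, 0],
    [0, 0, 0.7, 0],
    [0, 0, 0.7, 0],
    [0, 0, 0.7, 0],
    [0, 0, 0.5, 0],
    [0, 0, 0.4, 0],
    [0, 0, 0.4, 0],
    [0, 0, 0, 0],
    [0, 0, 0, 0]
  ]
}}

```text
time_s: 21.2
tcp_pos: [0.5034, 0.3198, 0.291]
ee_rot: [[0.991, 0.131, 0.0], [0.131, -0.991, 0.0], [0.001, -0.0, -1.0]]
wrist_force: [0.3, -0.5, -1.8]
gripper_width: 0.181
gripper_force: 30.0
```

{"fn": "jog_arm", "kwargs": {
  "increments": [
    [0, 0, 0, 0],
    [0, 0, 0, 0],
    [0, 0, 0, 0],
    [0, 0, 0, 0],
    [0, 0, 0, 0],
    [0, 0, 0, 0]
  ],
  "grip": 36
}}

```text
time_s: 21.8
tcp_pos: [0.5033, 0.3197, 0.2908]
ee_rot: [[0.991, 0.13, 0.0], [0.13, -0.991, 0.0], [0.0, -0.0, -1.0]]
wrist_force: [-0.1, -0.1, -0.3]
gripper_width: 0.412
gripper_force: 0.0
```

{"fn": "jog_arm", "kwargs": {
  "increments": [
    [0, 0, -0.5, 0],
    [0, 0, -1, 0],
    [0, 0, -1, 0],
    [0, 0, -1, 0],
    [0, 0, -1, 0],
    [0, 0, -1, 0],
    [0, 0, -0.3, 0],
    [0, 0, 0, 0]
  ]
}}

```text
time_s: 22.6
tcp_pos: [0.5033, 0.3197, 0.4081]
ee_rot: [[0.991, 0.13, 0.002], [0.13, -0.991, 0.002], [0.002, -0.002, -1.0]]
wrist_force: [-0.8, -1.0, -0.0]
gripper_width: 0.412
gripper_force: 0.0
```

```bash
python3 - <<'E'
from go import *
todo(.652,.0137,.13,8.9)
E
```

```text
t 22.6 grasp [0.5036 0.32   0.2446] yaw 7.49 F [-0.8 -1.  -0. ] w 35.9
turn -0.31 x,y,z [ 4.96 16.28  5.73]
```

{"fn": "jog_arm", "kwargs": {
  "increments": [
    [0, 0, 0, -0.31],
    [0.31, 1, 0, 0],
    [0.31, 1, 0, 0],
    [0.31, 1, 0, 0],
    [0.31, 1, 0, 0],
    [0.31, 1, 0, 0],
    [0.31, 1, 0, 0],
    [0.31, 1, 0, 0],
    [0.31, 1, 0, 0],
    [0.31, 1, 0, 0]
  ]
}}

```text
time_s: 23.6
tcp_pos: [0.5865, 0.1497, 0.4051]
ee_rot: [[0.988, 0.156, -0.003], [0.156, -0.988, -0.001], [-0.003, 0.001, -1.0]]
wrist_force: [-0.1, 0.2, 0.1]
gripper_width: 0.417
gripper_force: 0.0
```

{"fn": "jog_arm", "kwargs": {
  "increments": [
    [0.31, 1, 0, 0],
    [0.31, 1, 0, 0],
    [0.31, 1, 0, 0],
    [0.31, 1, 0, 0],
    [0.31, 1, 0, 0],
    [0.31, 1, 0, 0],
    [0.31, 1, 0, 0],
    [0, 0.28, 0, 0],
    [0, 0, 0, 0],
    [0, 0, 0, 0]
  ]
}}

```text
time_s: 24.6
tcp_pos: [0.6515, 0.0138, 0.406]
ee_rot: [[0.988, 0.155, -0.001], [0.155, -0.988, -0.0], [-0.001, -0.0, -1.0]]
wrist_force: [0.3, 0.0, 0.6]
gripper_width: 0.412
gripper_force: 0.0
```

{"fn": "jog_arm", "kwargs": {
  "increments": [
    [0, 0, 1, 0],
    [0, 0, 1, 0],
    [0, 0, 1, 0],
    [0, 0, 1, 0],
    [0, 0, 1, 0],
    [0, 0, 0.7, 0],
    [0, 0, 0, 0],
    [0, 0, 0, 0]
  ]
}}

```text
time_s: 25.4
tcp_pos: [0.6519, 0.0139, 0.2932]
ee_rot: [[0.988, 0.156, 0.001], [0.156, -0.988, -0.0], [0.001, 0.0, -1.0]]
wrist_force: [-0.3, -0.4, -0.2]
gripper_width: 0.413
gripper_force: 0.0
```

{"fn": "jog_arm", "kwargs": {
  "increments": [
    [0, 0, 0, 0],
    [0, 0, 0, 0],
    [0, 0, 0, 0],
    [0, 0, 0, 0],
    [0, 0, 0, 0],
    [0, 0, 0, 0],
    [0, 0, 0, 0],
    [0, 0, 0, 0]
  ],
  "grip": 5
}}

```text
time_s: 26.2
tcp_pos: [0.6519, 0.0136, 0.2934]
ee_rot: [[0.988, 0.155, 0.001], [0.155, -0.988, 0.0], [0.001, -0.0, -1.0]]
wrist_force: [-0.3, 2.2, 4.9]
gripper_width: 0.171
gripper_force: 30.0
```

```bash
python3 - <<'E'
from go import *
todo(.4969,.3702,.2446,7.5)
im=eyes.capture("scene");cv2.imwrite("pics/s6.png",cv2.resize(im[120:320,150:490],None,fx=2.3,fy=2.3))
E
```

```text
t 26.2 grasp [0.6521 0.0136 0.1299] yaw 8.93 F [-0.3  2.2  4.9] w 14.9
turn 0.31 x,y,z [ -5.37 -18.69  -5.73]
```

View pics/s6.png

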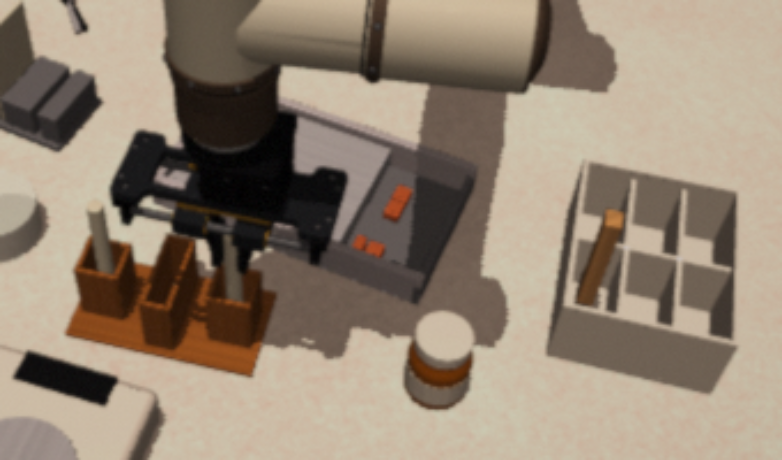

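{"fn": "jog_arm", "kwargs": {
  "increments": [
    [0, 0, -0.5, 0],
    [0, 0, -0.5, 0],
    [0, 0, -1, 0],
    [0, 0, -1, 0],
    [0, 0, -1, 0],
    [0, 0, -1, 0],
    [0, 0, -1, 0],
    [0, 0, -1, 0],
    [0, 0, -1, 0],
    [0, 0, -0.5, 0]
  ]
}}

```text
time_s: 27.25
tcp_pos: [0.6516, 0.013, 0.4651]
ee_rot: [[0.988, 0.155, 0.003], [0.155, -0.988, 0.0], [0.003, 0.0, -1.0]]
wrist_force: [-0.2, -0.1, -0.7]
gripper_width: 0.175
gripper_force: 30.0
```

```bash
python3 - <<'E'
from go import *
todo(.4904,.4198,.2995,7.5)
im=eyes.capture("scene");cv2.imwrite("pics/s7.png",cv2.resize(im[120:320,150:490],None,fx=2.3,fy=2.3))
print([(np.round(d["centre"],3).tolist(),round(d["conf"],2)) for d in eyes.spot_in("scene","pestle1")])
print([(np.round(d["centre"],3).tolist(),round(d["conf"],2)) for d in eyes.spot_in("scene","scraper")])
E
```

```text
t 27.2 grasp [0.6521 0.013  0.3016] yaw 8.9 F [-0.2 -0.1 -0.7] w 15.2
turn 0.31 x,y,z [ -5.36 -21.22   0.11]
[([0.675, -0.111, 0.113], 0.62), ([0.658, 0.017, 0.239], 0.57)]
[([0.512, 0.319, 0.11], 0.89), ([0.648, 0.212, 0.067], 0.64)]
```

{"fn": "jog_arm", "kwargs": {
  "increments": [
    [0, 0, 0, 0.31],
    [-0.25, -1, 0, 0],
    [-0.25, -1, 0, 0],
    [-0.25, -1, 0, 0],
    [-0.25, -1, 0, 0],
    [-0.25, -1, 0, 0],
    [-0.25, -1, 0, 0],
    [-0.25, -1, 0, 0],
    [-0.25, -1, 0, 0],
    [-0.25, -1, 0, 0]
  ]
}}

```text
time_s: 28.4
tcp_pos: [0.5832, 0.1867, 0.4612]
ee_rot: [[0.992, 0.129, -0.003], [0.129, -0.992, -0.001], [-0.003, 0.001, -1.0]]
wrist_force: [-0.4, -0.3, -0.6]
gripper_width: 0.172
gripper_force: 30.0
```

{"fn": "jog_arm", "kwargs": {
  "increments": [
    [-0.25, -1, 0, 0],
    [-0.25, -1, 0, 0],
    [-0.25, -1, 0, 0],
    [-0.25, -1, 0, 0],
    [-0.25, -1, 0, 0],
    [-0.25, -1, 0, 0],
    [-0.25, -1, 0, 0],
    [-0.25, -1, 0, 0],
    [-0.25, -1, 0, 0],
    [-0.25, -1, 0, 0]
  ]
}}

```text
time_s: 29.4
tcp_pos: [0.5075, 0.3786, 0.4613]
ee_rot: [[0.992, 0.129, -0.002], [0.129, -0.992, -0.002], [-0.002, 0.002, -1.0]]
wrist_force: [0.6, 0.4, -1.0]
gripper_width: 0.175
gripper_force: 30.0
```

{"fn": "jog_arm", "kwargs": {
  "increments": [
    [-0.3, -1, 0, 0],
    [-0.3, -1, 0, 0],
    [0, -0.22, 0, 0],
    [0, 0, 0, 0],
    [0, 0, 1, 0],
    [0, 0, 1, 0],
    [0, 0, 0.8, 0],
    [0, 0, 0, 0],
    [0, 0, 0, 0]
  ]
}}

```text
time_s: 30.3
tcp_pos: [0.4908, 0.4199, 0.4073]
ee_rot: [[0.992, 0.13, 0.001], [0.13, -0.992, -0.0], [0.001, 0.0, -1.0]]
wrist_force: [0.8, 0.4, -0.8]
gripper_width: 0.17
gripper_force: 30.0
```

```bash
python3 - <<'E'
from go import *
todo(.4904,.4198,.131,7.5)
im=eyes.capture("scene");cv2.imwrite("pics/s8.png",cv2.resize(im[120:320,300:500],None,fx=2.9,fy=2.9))
E
```

```text
t 30.3 grasp [0.4909 0.4198 0.2438] yaw 7.46 F [ 0.8  0.4 -0.8] w 14.8
turn -0.01 x,y,z [-0.02 -0.    5.64]
```

View pics/s8.png

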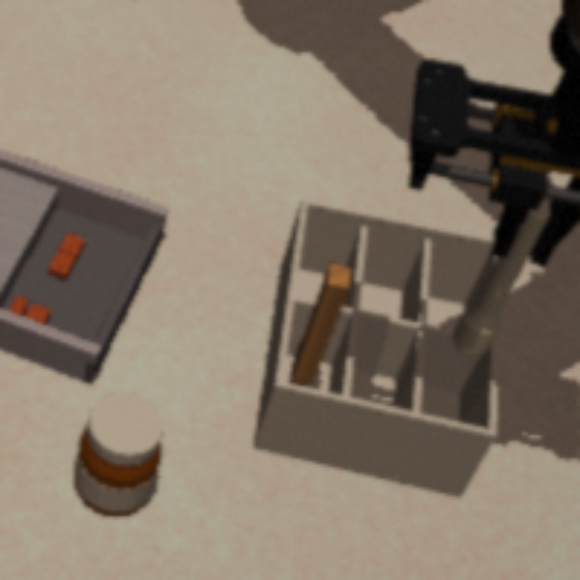

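{"fn": "jog_arm", "kwargs": {
  "increments": [
    [0, 0, 0.8, 0],
    [0, 0, 0.8, 0],
    [0, 0, 0.8, 0],
    [0, 0, 0.8, 0],
    [0, 0, 0.8, 0],
    [0, 0, 0.6, 0],
    [0, 0, 0.5, 0],
    [0, 0, 0.45, 0],
    [0, 0, 0, 0],
    [0, 0, 0, 0]
  ]
}}

```text
time_s: 31.35
tcp_pos: [0.4905, 0.4204, 0.2961]
ee_rot: [[0.991, 0.131, 0.001], [0.131, -0.991, 0.0], [0.001, -0.0, -1.0]]
wrist_force: [-0.3, 0.1, -1.3]
gripper_width: 0.172
gripper_force: 30.0
```

{"fn": "jog_arm", "kwargs": {
  "increments": [
    [0, 0, 0, 0],
    [0, 0, 0, 0],
    [0, 0, 0, 0],
    [0, 0, 0, 0],
    [0, 0, 0, 0],
    [0, 0, 0, 0]
  ],
  "grip": 36
}}

```text
time_s: 31.95
tcp_pos: [0.4903, 0.4202, 0.2958]
ee_rot: [[0.991, 0.13, 0.0], [0.13, -0.991, 0.0], [0.0, -0.0, -1.0]]
wrist_force: [-0.4, 0.7, -0.3]
gripper_width: 0.408
gripper_force: 0.0
```

{"fn": "jog_arm", "kwargs": {
  "increments": [
    [0, 0, -0.5, 0],
    [0, 0, -1, 0],
    [0, 0, -1, 0],
    [0, 0, -1, 0],
    [0, 0, -1, 0],
    [0, 0, -1, 0],
    [0, 0, -0.5, 0],
    [0, 0, 0, 0]
  ]
}}

```text
time_s: 32.75
tcp_pos: [0.4904, 0.4203, 0.418]
ee_rot: [[0.991, 0.131, 0.003], [0.131, -0.991, 0.003], [0.003, -0.003, -1.0]]
wrist_force: [-0.2, 0.0, 0.1]
gripper_width: 0.411
gripper_force: 0.0
```

```bash
python3 - <<'E'
from go import *
todo(.673,-.114,.13,8.9)
im=eyes.capture("scene");
print([(np.round(d["centre"],3).tolist(),round(d["conf"],2)) for d in eyes.spot_in("scene","pestle1")])
E
```

```text
t 32.8 grasp [0.4908 0.4208 0.2545] yaw 7.5 F [-0.2  0.   0.1] w 35.8
turn -0.31 x,y,z [ 4.86 27.83  6.23]
[([0.496, 0.419, 0.1], 0.84), ([0.674, -0.111, 0.111], 0.75)]
```

{"fn": "jog_arm", "kwargs": {
  "increments": [
    [0, 0, 0, -0.31],
    [0.17, 1, 0, 0],
    [0.17, 1, 0, 0],
    [0.17, 1, 0, 0],
    [0.17, 1, 0, 0],
    [0.17, 1, 0, 0],
    [0.17, 1, 0, 0],
    [0.17, 1, 0, 0],
    [0.17, 1, 0, 0],
    [0.17, 1, 0, 0]
  ]
}}

```text
time_s: 33.85
tcp_pos: [0.5489, 0.245, 0.416]
ee_rot: [[0.988, 0.154, 0.0], [0.154, -0.988, 0.0], [0.0, -0.0, -1.0]]
wrist_force: [-0.2, 0.3, 0.8]
gripper_width: 0.414
gripper_force: 0.0
```

{"fn": "jog_arm", "kwargs": {
  "increments": [
    [0.17, 1, 0, 0],
    [0.17, 1, 0, 0],
    [0.17, 1, 0, 0],
    [0.17, 1, 0, 0],
    [0.17, 1, 0, 0],
    [0.17, 1, 0, 0],
    [0.17, 1, 0, 0],
    [0.17, 1, 0, 0],
    [0.17, 1, 0, 0],
    [0.17, 1, 0, 0]
  ]
}}

```text
time_s: 34.85
tcp_pos: [0.613, 0.0527, 0.4159]
ee_rot: [[0.988, 0.154, 0.0], [0.154, -0.988, 0.0], [0.0, -0.0, -1.0]]
wrist_force: [0.4, -0.3, 0.1]
gripper_width: 0.412
gripper_force: 0.0
```

{"fn": "jog_arm", "kwargs": {
  "increments": [
    [0.2, 1, 0, 0],
    [0.2, 1, 0, 0],
    [0.2, 1, 0, 0],
    [0.2, 1, 0, 0],
    [0.2, 1, 0, 0],
    [0.2, 1, 0, 0],
    [0.2, 1, 0, 0],
    [0.2, 1, 0, 0],
    [0.03, 0.83, 0, 0],
    [0, 0, 0, 0]
  ]
}}

```text
time_s: 35.85
tcp_pos: [0.6724, -0.1174, 0.4154]
ee_rot: [[0.988, 0.152, -0.001], [0.152, -0.988, -0.0], [-0.001, 0.0, -1.0]]
wrist_force: [-1.1, 0.1, 0.9]
gripper_width: 0.416
gripper_force: 0.0
```

{"fn": "jog_arm", "kwargs": {
  "increments": [
    [0, 0, 1, 0],
    [0, 0, 1, 0],
    [0, 0, 1, 0],
    [0, 0, 1, 0],
    [0, 0, 1, 0],
    [0, 0, 1, 0],
    [0, 0, 0.2, 0],
    [0, 0, 0, 0],
    [0, 0, 0, 0]
  ]
}}

```text
time_s: 36.75
tcp_pos: [0.6729, -0.1146, 0.2932]
ee_rot: [[0.988, 0.155, 0.002], [0.155, -0.988, -0.0], [0.002, 0.001, -1.0]]
wrist_force: [-0.2, 0.6, 0.7]
gripper_width: 0.412
gripper_force: 0.0
```

{"fn": "jog_arm", "kwargs": {
  "increments": [
    [0, 0, 0, 0],
    [0, 0, 0, 0],
    [0, 0, 0, 0],
    [0, 0, 0, 0],
    [0, 0, 0, 0],
    [0, 0, 0, 0],
    [0, 0, 0, 0],
    [0, 0, 0, 0]
  ],
  "grip": 5
}}

```text
time_s: 37.55
tcp_pos: [0.6727, -0.1144, 0.2922]
ee_rot: [[0.988, 0.155, 0.001], [0.155, -0.988, 0.0], [0.001, 0.0, -1.0]]
wrist_force: [-0.6, 1.8, 3.9]
gripper_width: 0.175
gripper_force: 30.0
```

{"fn": "jog_arm", "kwargs": {
  "increments": [
    [0, 0, -0.5, 0],
    [0, 0, -0.5, 0],
    [0, 0, -1, 0],
    [0, 0, -1, 0],
    [0, 0, -1, 0],
    [0, 0, -1, 0],
    [0, 0, -1, 0],
    [0, 0, -1, 0],
    [0, 0, -1, 0],
    [0, 0, -0.5, 0]
  ]
}}

```text
time_s: 38.55
tcp_pos: [0.6725, -0.1149, 0.4645]
ee_rot: [[0.988, 0.155, 0.004], [0.155, -0.988, -0.001], [0.004, 0.001, -1.0]]
wrist_force: [0.6, -0.1, -1.1]
gripper_width: 0.175
gripper_force: 30.0
```

```bash
python3 - <<'E'
from go import *
todo(.3992,.4078,.244,7.5)
im=eyes.capture("scene");
print([(np.round(d["centre"],3).tolist(),round(d["conf"],2)) for d in eyes.spot_in("scene","pestle1")])
E
```

```text
t 38.5 grasp [ 0.6731 -0.115   0.301 ] yaw 8.91 F [ 0.6 -0.1 -1.1] w 15.3
turn 0.31 x,y,z [-10.16 -27.7    2.85]
[([0.496, 0.422, 0.1], 0.85), ([0.679, -0.111, 0.232], 0.67)]
```

{"fn": "jog_arm", "kwargs": {
  "increments": [
    [0, 0, 0, 0.31],
    [-0.37, -1, 0, 0],
    [-0.37, -1, 0, 0],
    [-0.37, -1, 0, 0],
    [-0.37, -1, 0, 0],
    [-0.37, -1, 0, 0],
    [-0.37, -1, 0, 0],
    [-0.37, -1, 0, 0],
    [-0.37, -1, 0, 0],
    [-0.37, -1, 0, 0]
  ]
}}

```text
time_s: 39.65
tcp_pos: [0.5824, 0.0559, 0.4601]
ee_rot: [[0.992, 0.129, -0.003], [0.129, -0.992, -0.001], [-0.003, 0.0, -1.0]]
wrist_force: [0.2, -0.0, -1.1]
gripper_width: 0.178
gripper_force: 30.0
```

{"fn": "jog_arm", "kwargs": {
  "increments": [
    [-0.37, -1, 0, 0],
    [-0.37, -1, 0, 0],
    [-0.37, -1, 0, 0],
    [-0.37, -1, 0, 0],
    [-0.37, -1, 0, 0],
    [-0.37, -1, 0, 0],
    [-0.37, -1, 0, 0],
    [-0.37, -1, 0, 0],
    [-0.37, -1, 0, 0],
    [-0.37, -1, 0, 0]
  ]
}}

```text
time_s: 40.65
tcp_pos: [0.4829, 0.2444, 0.4602]
ee_rot: [[0.992, 0.129, -0.002], [0.129, -0.992, -0.002], [-0.003, 0.001, -1.0]]
wrist_force: [-0.7, -0.1, -1.3]
gripper_width: 0.174
gripper_force: 30.0
```

{"fn": "jog_arm", "kwargs": {
  "increments": [
    [-0.37, -1, 0, 0],
    [-0.37, -1, 0, 0],
    [-0.37, -1, 0, 0],
    [-0.37, -1, 0, 0],
    [-0.37, -1, 0, 0],
    [-0.37, -1, 0, 0],
    [-0.37, -1, 0, 0],
    [-0.37, -1, 0, 0],
    [-0.1, -0.7, 0, 0]
  ]
}}

```text
time_s: 41.55
tcp_pos: [0.3994, 0.4093, 0.4603]
ee_rot: [[0.991, 0.131, -0.002], [0.131, -0.991, -0.002], [-0.002, 0.002, -1.0]]
wrist_force: [0.0, -0.6, -1.6]
gripper_width: 0.173
gripper_force: 30.0
```

{"fn": "jog_arm", "kwargs": {
  "increments": [
    [0, 0, 0, 0],
    [0, 0, 1, 0],
    [0, 0, 1, 0],
    [0, 0, 0.85, 0],
    [0, 0, 0, 0],
    [0, 0, 0, 0]
  ]
}}

```text
time_s: 42.15
tcp_pos: [0.4007, 0.408, 0.4048]
ee_rot: [[0.992, 0.13, 0.0], [0.13, -0.992, -0.001], [0.0, 0.001, -1.0]]
wrist_force: [0.1, -0.4, -0.9]
gripper_width: 0.174
gripper_force: 30.0
```

```bash
python3 - <<'E'
from go import *
todo(.3992,.4078,.129,7.5)
E
```

```text
t 42.1 grasp [0.4007 0.4079 0.2413] yaw 7.46 F [ 0.1 -0.4 -0.9] w 15.1
turn -0.01 x,y,z [-0.08 -0.    5.62]
```

{"fn": "jog_arm", "kwargs": {
  "increments": [
    [-0.08, 0, 0.8, 0],
    [0, 0, 0.8, 0],
    [0, 0, 0.8, 0],
    [0, 0, 0.8, 0],
    [0, 0, 0.8, 0],
    [0, 0, 0.6, 0],
    [0, 0, 0.5, 0],
    [0, 0, 0.45, 0],
    [0, 0, 0, 0],
    [0, 0, 0, 0]
  ]
}}

```text
time_s: 43.15
tcp_pos: [0.3988, 0.4084, 0.2941]
ee_rot: [[0.991, 0.131, 0.0], [0.131, -0.991, 0.0], [0.001, -0.0, -1.0]]
wrist_force: [0.2, 0.0, -1.0]
gripper_width: 0.174
gripper_force: 30.0
```

{"fn": "jog_arm", "kwargs": {
  "increments": [
    [0, 0, 0, 0],
    [0, 0, 0, 0],
    [0, 0, 0, 0],
    [0, 0, 0, 0],
    [0, 0, 0, 0],
    [0, 0, 0, 0]
  ],
  "grip": 30
}}

```text
time_s: 43.75
tcp_pos: [0.3987, 0.4081, 0.2938]
ee_rot: [[0.991, 0.13, 0.0], [0.13, -0.991, 0.0], [0.0, -0.0, -1.0]]
wrist_force: [0.1, -0.7, -0.5]
gripper_width: 0.339
gripper_force: 0.0
```

{"fn": "jog_arm", "kwargs": {
  "increments": [
    [0, 0, -0.5, 0],
    [0, 0, -1, 0],
    [0, 0, -1, 0],
    [0, 0, -1, 0],
    [0, 0, -1, 0],
    [0, 0, -1, 0],
    [0, 0, -0.8, 0],
    [0, 0, 0, 0]
  ]
}}

```text
time_s: 44.55
tcp_pos: [0.3989, 0.4083, 0.4232]
ee_rot: [[0.991, 0.131, 0.004], [0.131, -0.991, 0.005], [0.005, -0.005, -1.0]]
wrist_force: [0.0, 0.9, 0.3]
gripper_width: 0.345
gripper_force: 0.0
```

```bash
python3 - <<'E'
from go import *
todo(.473,-.365,.255,-2)
im=eyes.capture("scene");
print([(np.round(d["centre"],3).tolist(),round(d["conf"],2)) for d in eyes.spot_in("scene","pestle1")])
E
```

```text
t 44.5 grasp [0.3996 0.4092 0.2597] yaw 7.52 F [0.  0.9 0.3] w 30.0
turn 2.08 x,y,z [ 5.02 38.56  0.23]
[([0.401, 0.404, 0.094], 0.65), ([0.493, 0.421, 0.102], 0.59)]
```

{"fn": "jog_arm", "kwargs": {
  "increments": [
    [0, 0, 0, 0.7],
    [0, 0, 0, 0.7],
    [0, 0, 0, 0.68],
    [0.13, 1, 0, 0],
    [0.13, 1, 0, 0],
    [0.13, 1, 0, 0],
    [0.13, 1, 0, 0],
    [0.13, 1, 0, 0],
    [0.13, 1, 0, 0],
    [0.13, 1, 0, 0]
  ]
}}

```text
time_s: 45.65
tcp_pos: [0.4119, 0.2657, 0.4199]
ee_rot: [[0.999, -0.036, 0.0], [-0.036, -0.999, 0.0], [0.0, -0.0, -1.0]]
wrist_force: [-0.2, -0.2, 0.6]
gripper_width: 0.342
gripper_force: 0.0
```

{"fn": "jog_arm", "kwargs": {
  "increments": [
    [0.13, 1, 0, 0],
    [0.13, 1, 0, 0],
    [0.13, 1, 0, 0],
    [0.13, 1, 0, 0],
    [0.13, 1, 0, 0],
    [0.13, 1, 0, 0],
    [0.13, 1, 0, 0],
    [0.13, 1, 0, 0],
    [0.13, 1, 0, 0],
    [0.13, 1, 0, 0]
  ]
}}

```text
time_s: 46.65
tcp_pos: [0.4304, 0.0651, 0.4199]
ee_rot: [[0.999, -0.036, 0.0], [-0.036, -0.999, 0.0], [0.0, -0.0, -1.0]]
wrist_force: [0.6, -0.1, -0.6]
gripper_width: 0.342
gripper_force: 0.0
```

{"fn": "jog_arm", "kwargs": {
  "increments": [
    [0.13, 1, 0, 0],
    [0.13, 1, 0, 0],
    [0.13, 1, 0, 0],
    [0.13, 1, 0, 0],
    [0.13, 1, 0, 0],
    [0.13, 1, 0, 0],
    [0.13, 1, 0, 0],
    [0.13, 1, 0, 0],
    [0.13, 1, 0, 0],
    [0.13, 1, 0, 0]
  ]
}}

```text
time_s: 47.65
tcp_pos: [0.4489, -0.1356, 0.4199]
ee_rot: [[0.999, -0.036, 0.0], [-0.036, -0.999, 0.0], [0.0, -0.0, -1.0]]
wrist_force: [-0.1, -0.0, 1.2]
gripper_width: 0.347
gripper_force: 0.0
```

{"fn": "jog_arm", "kwargs": {
  "increments": [
    [0.13, 1, 0, 0],
    [0.13, 1, 0, 0],
    [0.13, 1, 0, 0],
    [0.13, 1, 0, 0],
    [0.13, 1, 0, 0],
    [0.13, 1, 0, 0],
    [0.13, 1, 0, 0],
    [0.13, 1, 0, 0],
    [0.13, 1, 0, 0],
    [0.13, 1, 0, 0]
  ]
}}

```text
time_s: 48.65
tcp_pos: [0.4676, -0.3363, 0.4198]
ee_rot: [[0.999, -0.036, 0.0], [-0.036, -0.999, -0.0], [0.0, 0.0, -1.0]]
wrist_force: [0.2, -0.6, 0.1]
gripper_width: 0.343
gripper_force: 0.0
```

{"fn": "jog_arm", "kwargs": {
  "increments": [
    [0, 0.5, 0, 0],
    [0, 0, 0, 0],
    [0, 0, 0, 0],
    [0, 0, 0, 0]
  ]
}}

```text
time_s: 49.05
tcp_pos: [0.4679, -0.3442, 0.4199]
ee_rot: [[0.999, -0.035, 0.0], [-0.035, -0.999, 0.0], [0.0, -0.0, -1.0]]
wrist_force: [0.3, 0.3, 0.1]
gripper_width: 0.342
gripper_force: 0.0
```

```bash
python3 - <<'E'
from go import *
c=wcal();im=eyes.capture("wrist");cv2.imwrite("pics/w2.png",cv2.resize(im,None,fx=1.5,fy=1.5))
import pickle;pickle.dump(c,open("w2.pkl","wb"))
print([(np.round(d["centre"],3).tolist(),round(d["conf"],2)) for d in eyes.spot_in("wrist","plate1")])
todo(.473,-.365,.255,-2)
E
```

```text
[([0.481, -0.342, 0.131], 0.9), ([0.478, -0.391, 0.11], 0.76)]
t 49.1 grasp [ 0.4681 -0.3441  0.2565] yaw -1.98 F [ 0.3 -0.   0.9] w 29.8
turn 0.0 x,y,z [0.28 1.03 0.08]
```

View pics/w2.png

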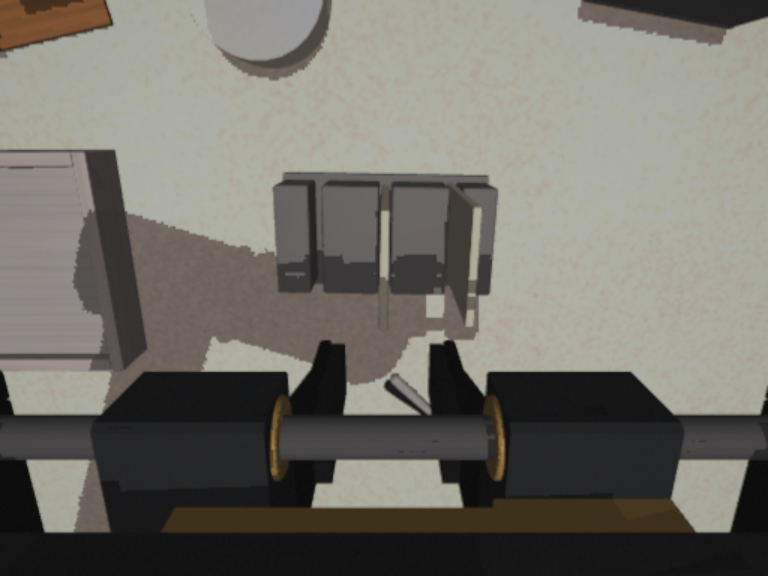

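```bash
python3 - <<'E'
from go import *
import pickle
c=pickle.load(open("w2.pkl","rb"))
for uv in((385,209),(383,330),(476,207),(471,327)): print(uv,ray(c,np.array(uv)/1.5,.133).round(4))
todo(.473,-.342,.115,-2)
E
```

```text
(385, 209) [ 0.5097 -0.3454  0.133 ]
(383, 330) [ 0.4388 -0.3416  0.133 ]
(476, 207) [ 0.509  -0.3947  0.133 ]
(471, 327) [ 0.4389 -0.3931  0.133 ]
t 49.1 grasp [ 0.4681 -0.3441  0.2565] yaw -1.98 F [ 0.3 -0.   0.9] w 29.8
turn 0.0 x,y,z [ 0.24 -0.11  7.08]
```

{"fn": "jog_arm", "kwargs": {
  "increments": [
    [0.3, -0.03, 0, 0.1],
    [0, 0, 1, 0],
    [0, 0, 1, 0],
    [0, 0, 1, 0],
    [0, 0, 1, 0],
    [0, 0, 1, 0],
    [0, 0, 1, 0],
    [0, 0, 0.9, 0],
    [0, 0, 0, 0],
    [0, 0, 0, 0]
  ]
}}

```text
time_s: 50.15
tcp_pos: [0.4748, -0.3443, 0.282]
ee_rot: [[0.999, -0.043, 0.0], [-0.043, -0.999, -0.0], [0.0, 0.0, -1.0]]
wrist_force: [-0.2, 0.2, 0.0]
gripper_width: 0.343
gripper_force: 0.0
```

{"fn": "jog_arm", "kwargs": {
  "increments": [
    [0, 0, 0, 0],
    [0, 0, 0, 0],
    [0, 0, 0, 0],
    [0, 0, 0, 0],
    [0, 0, 0, 0],
    [0, 0, 0, 0],
    [0, 0, 0, 0],
    [0, 0, 0, 0]
  ],
  "grip": 0
}}

```text
time_s: 50.95
tcp_pos: [0.4742, -0.3443, 0.2823]
ee_rot: [[0.999, -0.043, 0.0], [-0.043, -0.999, -0.0], [0.0, 0.0, -1.0]]
wrist_force: [0.1, 1.7, 5.1]
gripper_width: 0.054
gripper_force: 29.9
```

{"fn": "jog_arm", "kwargs": {
  "increments": [
    [0, 0, -0.5, 0],
    [0, 0, -0.5, 0],
    [0, 0, -1, 0],
    [0, 0, -1, 0],
    [0, 0, -1, 0],
    [0, 0, -1, 0],
    [0, 0, -1, 0],
    [0, 0, 0, 0],
    [0, 0, 0, 0]
  ]
}}

```text
time_s: 51.85
tcp_pos: [0.4738, -0.3443, 0.4016]
ee_rot: [[0.999, -0.044, 0.0], [-0.044, -0.999, 0.0], [0.0, -0.0, -1.0]]
wrist_force: [-0.9, 0.6, -1.0]
gripper_width: 0.056
gripper_force: 30.0
```

```bash
python3 - <<'E'
from go import *
todo(.4057,.3582,.2376,7.5)
im=eyes.capture("scene");
print([(np.round(d["centre"],3).tolist(),round(d["conf"],2)) for d in eyes.spot_in("scene","plate1")])
E
```

```text
t 51.9 grasp [ 0.4739 -0.3443  0.2381] yaw -2.52 F [-0.9  0.6 -1. ] w 4.9
turn -2.19 x,y,z [ 1.200e+00 -3.527e+01  3.000e-02]
[([0.487, -0.345, 0.184], 0.83), ([0.489, -0.391, 0.085], 0.67)]
```

{"fn": "jog_arm", "kwargs": {
  "increments": [
    [0, 0, 0, -0.75],
    [0, 0, 0, -0.75],
    [0, 0, 0, -0.69],
    [0.03, -1, 0, 0],
    [0.03, -1, 0, 0],
    [0.03, -1, 0, 0],
    [0.03, -1, 0, 0],
    [0.03, -1, 0, 0],
    [0.03, -1, 0, 0],
    [0.03, -1, 0, 0]
  ]
}}

```text
time_s: 52.95
tcp_pos: [0.4596, -0.2043, 0.4004]
ee_rot: [[0.991, 0.131, -0.003], [0.131, -0.991, 0.0], [-0.003, -0.001, -1.0]]
wrist_force: [0.3, 0.3, -1.5]
gripper_width: 0.056
gripper_force: 30.0
```

{"fn": "jog_arm", "kwargs": {
  "increments": [
    [0.03, -1, 0, 0],
    [0.03, -1, 0, 0],
    [0.03, -1, 0, 0],
    [0.03, -1, 0, 0],
    [0.03, -1, 0, 0],
    [0.03, -1, 0, 0],
    [0.03, -1, 0, 0],
    [0.03, -1, 0, 0],
    [0.03, -1, 0, 0],
    [0.03, -1, 0, 0]
  ]
}}

```text
time_s: 53.95
tcp_pos: [0.4392, -0.0053, 0.4006]
ee_rot: [[0.991, 0.131, -0.002], [0.131, -0.991, -0.001], [-0.002, 0.0, -1.0]]
wrist_force: [0.9, 0.8, -0.7]
gripper_width: 0.054
gripper_force: 30.0
```

{"fn": "jog_arm", "kwargs": {
  "increments": [
    [0.04, -1, 0, 0],
    [0.04, -1, 0, 0],
    [0.04, -1, 0, 0],
    [0.04, -1, 0, 0],
    [0.04, -1, 0, 0],
    [0.04, -1, 0, 0],
    [0.04, -1, 0, 0],
    [0.04, -1, 0, 0],
    [0.04, -1, 0, 0],
    [0.04, -1, 0, 0]
  ]
}}

```text
time_s: 54.95
tcp_pos: [0.421, 0.194, 0.4006]
ee_rot: [[0.991, 0.131, -0.002], [0.131, -0.991, -0.002], [-0.002, 0.001, -1.0]]
wrist_force: [0.7, -0.0, -1.0]
gripper_width: 0.051
gripper_force: 30.0
```

{"fn": "jog_arm", "kwargs": {
  "increments": [
    [0.04, -1, 0, 0],
    [0.04, -1, 0, 0],
    [0.04, -1, 0, 0],
    [0.04, -1, 0, 0],
    [0.04, -1, 0, 0],
    [0.04, -1, 0, 0],
    [0.04, -1, 0, 0],
    [0.04, -1, 0, 0],
    [0, -0.27, 0, 0],
    [0, 0, 0, 0]
  ]
}}

```text
time_s: 55.95
tcp_pos: [0.4058, 0.3592, 0.4014]
ee_rot: [[0.991, 0.132, -0.0], [0.132, -0.991, -0.001], [-0.0, 0.001, -1.0]]
wrist_force: [-0.1, -0.1, -1.3]
gripper_width: 0.056
gripper_force: 30.0
```

```bash
python3 - <<'E'
from go import *
todo(.4057,.3582,.1165,7.5)
E
```

```text
t 56.0 grasp [0.4057 0.3591 0.2379] yaw 7.6 F [-0.1 -0.1 -1.3] w 4.9
turn 0.02 x,y,z [-0.01  0.04  6.07]
```

{"fn": "jog_arm", "kwargs": {
  "increments": [
    [0, 0, 0.7, 0],
    [0, 0, 0.7, 0],
    [0, 0, 0.7, 0],
    [0, 0, 0.7, 0],
    [0, 0, 0.7, 0],
    [0, 0, 0.7, 0],
    [0, 0, 0.7, 0],
    [0, 0, 0.6, 0],
    [0, 0, 0.3, 0],
    [0, 0, 0.2, 0]
  ]
}}

```text
time_s: 56.95
tcp_pos: [0.406, 0.3579, 0.2814]
ee_rot: [[0.991, 0.131, -0.0], [0.131, -0.991, -0.0], [-0.0, 0.0, -1.0]]
wrist_force: [0.3, -0.4, -1.3]
gripper_width: 0.054
gripper_force: 30.0
```

{"fn": "jog_arm", "kwargs": {
  "increments": [
    [0, 0, 0.1, 0],
    [0, 0, 0, 0],
    [0, 0, 0, 0]
  ]
}}

```text
time_s: 57.25
tcp_pos: [0.4061, 0.3583, 0.2802]
ee_rot: [[0.991, 0.131, 0.001], [0.131, -0.991, 0.001], [0.001, -0.001, -1.0]]
wrist_force: [0.9, -0.3, -1.7]
gripper_width: 0.058
gripper_force: 30.0
```

{"fn": "jog_arm", "kwargs": {
  "increments": [
    [0, 0, 0, 0],
    [0, 0, 0, 0],
    [0, 0, 0, 0],
    [0, 0, 0, 0],
    [0, 0, 0, 0],
    [0, 0, 0, 0]
  ],
  "grip": 30
}}

```text
time_s: 57.85
tcp_pos: [0.406, 0.3581, 0.2798]
ee_rot: [[0.991, 0.131, 0.0], [0.131, -0.991, 0.0], [0.0, -0.0, -1.0]]
wrist_force: [0.2, -0.4, 0.4]
gripper_width: 0.34
gripper_force: 0.0
```

{"fn": "jog_arm", "kwargs": {
  "increments": [
    [0, 0, -0.5, 0],
    [0, 0, -1, 0],
    [0, 0, -1, 0],
    [0, 0, -1, 0],
    [0, 0, -1, 0],
    [0, 0, -1, 0],
    [0, 0, -1, 0],
    [0, 0, 0, 0]
  ]
}}

```text
time_s: 58.65
tcp_pos: [0.4063, 0.3584, 0.4137]
ee_rot: [[0.991, 0.132, 0.005], [0.132, -0.991, 0.006], [0.006, -0.005, -1.0]]
wrist_force: [0.4, 0.0, 0.0]
gripper_width: 0.348
gripper_force: 0.0
```

```bash
python3 - <<'E'
from go import *
todo(.474,-.394,.118,-2.3)
im=eyes.capture("scene");
print([(np.round(d["centre"],3).tolist(),round(d["conf"],2)) for d in eyes.spot_in("scene","plate1")])
E
```

```text
t 58.6 grasp [0.4071 0.3594 0.2503] yaw 7.57 F [0.4 0.  0. ] w 30.3
turn 2.15 x,y,z [ 4.85 37.5   6.61]
[([0.415, 0.351, 0.095], 0.83)]
```

{"fn": "jog_arm", "kwargs": {
  "increments": [
    [0, 0, 0, 0.75],
    [0, 0, 0, 0.75],
    [0, 0, 0, 0.65],
    [0.13, 1, 0, 0],
    [0.13, 1, 0, 0],
    [0.13, 1, 0, 0],
    [0.13, 1, 0, 0],
    [0.13, 1, 0, 0],
    [0.13, 1, 0, 0],
    [0.13, 1, 0, 0]
  ]
}}

```text
time_s: 59.75
tcp_pos: [0.4184, 0.2154, 0.41]
ee_rot: [[0.999, -0.041, 0.0], [-0.041, -0.999, 0.0], [0.0, -0.0, -1.0]]
wrist_force: [0.1, -0.5, 0.5]
gripper_width: 0.342
gripper_force: 0.0
```

{"fn": "jog_arm", "kwargs": {
  "increments": [
    [0.13, 1, 0, 0],
    [0.13, 1, 0, 0],
    [0.13, 1, 0, 0],
    [0.13, 1, 0, 0],
    [0.13, 1, 0, 0],
    [0.13, 1, 0, 0],
    [0.13, 1, 0, 0],
    [0.13, 1, 0, 0],
    [0.13, 1, 0, 0],
    [0.13, 1, 0, 0]
  ]
}}

```text
time_s: 60.75
tcp_pos: [0.4358, 0.0147, 0.41]
ee_rot: [[0.999, -0.041, 0.001], [-0.041, -0.999, 0.0], [0.001, -0.0, -1.0]]
wrist_force: [0.0, -0.1, 0.4]
gripper_width: 0.343
gripper_force: 0.0
```

{"fn": "jog_arm", "kwargs": {
  "increments": [
    [0.13, 1, 0, 0],
    [0.13, 1, 0, 0],
    [0.13, 1, 0, 0],
    [0.13, 1, 0, 0],
    [0.13, 1, 0, 0],
    [0.13, 1, 0, 0],
    [0.13, 1, 0, 0],
    [0.13, 1, 0, 0],
    [0.13, 1, 0, 0],
    [0.13, 1, 0, 0]
  ]
}}

```text
time_s: 61.75
tcp_pos: [0.4533, -0.186, 0.4099]
ee_rot: [[0.999, -0.041, 0.0], [-0.041, -0.999, 0.0], [0.0, -0.0, -1.0]]
wrist_force: [0.0, -0.3, 0.1]
gripper_width: 0.348
gripper_force: 0.0
```

{"fn": "jog_arm", "kwargs": {
  "increments": [
    [0.13, 1, 0, 0],
    [0.13, 1, 0, 0],
    [0.13, 1, 0, 0],
    [0.13, 1, 0, 0],
    [0.13, 1, 0, 0],
    [0.13, 1, 0, 0],
    [0.13, 1, 0, 0],
    [0.13, 1, 0, 0],
    [0.13, 1, 0, 0],
    [0.13, 1, 0, 0]
  ]
}}

```text
time_s: 62.75
tcp_pos: [0.471, -0.3867, 0.4099]
ee_rot: [[0.999, -0.041, 0.0], [-0.041, -0.999, -0.0], [0.0, 0.0, -1.0]]
wrist_force: [0.4, 0.4, 0.1]
gripper_width: 0.341
gripper_force: 0.0
```

{"fn": "jog_arm", "kwargs": {
  "increments": [
    [0, 0.5, 0, 0],
    [0, 0, 0, 0],
    [0, 0, 0, 0]
  ]
}}

```text
time_s: 63.05
tcp_pos: [0.4711, -0.3951, 0.4097]
ee_rot: [[0.999, -0.041, -0.0], [-0.041, -0.999, 0.001], [-0.0, -0.0, -1.0]]
wrist_force: [0.6, 0.3, -0.2]
gripper_width: 0.343
gripper_force: 0.0
```

```bash
python3 - <<'E'
from go import *
todo(.474,-.394,.118,-2.3)
im=eyes.capture("wrist");
print([(np.round(d["centre"],3).tolist(),round(d["conf"],2)) for d in eyes.spot_in("wrist","plate1")])
E
```

```text
t 63.0 grasp [ 0.4711 -0.395   0.2462] yaw -2.35 F [ 0.6  0.3 -0.2] w 29.9
turn -0.01 x,y,z [ 0.14 -0.06  6.41]
[([0.481, -0.396, 0.134], 0.98)]
```

{"fn": "jog_arm", "kwargs": {
  "increments": [
    [0.14, 0, 0, 0],
    [0, 0, 1, 0],
    [0, 0, 1, 0],
    [0, 0, 1, 0],
    [0, 0, 1, 0],
    [0, 0, 1, 0],
    [0, 0, 1, 0],
    [0, 0, 0.4, 0],
    [0, 0, 0, 0],
    [0, 0, 0, 0]
  ]
}}

```text
time_s: 64.15
tcp_pos: [0.4751, -0.3953, 0.2827]
ee_rot: [[0.999, -0.04, 0.001], [-0.04, -0.999, -0.001], [0.001, 0.001, -1.0]]
wrist_force: [0.2, 0.1, -0.8]
gripper_width: 0.346
gripper_force: 0.0
```

{"fn": "jog_arm", "kwargs": {
  "increments": [
    [0, 0, 0, 0],
    [0, 0, 0, 0],
    [0, 0, 0, 0],
    [0, 0, 0, 0],
    [0, 0, 0, 0],
    [0, 0, 0, 0],
    [0, 0, 0, 0],
    [0, 0, 0, 0]
  ],
  "grip": 0
}}

```text
time_s: 64.95
tcp_pos: [0.4746, -0.3951, 0.2821]
ee_rot: [[0.999, -0.04, 0.0], [-0.04, -0.999, 0.0], [0.0, -0.0, -1.0]]
wrist_force: [-0.7, 2.9, 4.9]
gripper_width: 0.054
gripper_force: 29.9
```

{"fn": "jog_arm", "kwargs": {
  "increments": [
    [0, 0, -0.5, 0],
    [0, 0, -0.5, 0],
    [0, 0, -1, 0],
    [0, 0, -1, 0],
    [0, 0, -1, 0],
    [0, 0, -1, 0],
    [0, 0, -1, 0],
    [0, 0, 0, 0],
    [0, 0, 0, 0]
  ]
}}

```text
time_s: 65.85
tcp_pos: [0.4743, -0.3953, 0.4018]
ee_rot: [[0.999, -0.041, 0.001], [-0.041, -0.999, 0.0], [0.001, -0.0, -1.0]]
wrist_force: [-0.3, -0.1, -2.0]
gripper_width: 0.054
gripper_force: 30.0
```

```bash
python3 - <<'E'
from go import *
todo(.4122,.3086,.2376,7.5)
im=eyes.capture("scene");
for o in("plate1","scraper","chip1","pestle1"):print(o,[(np.round(d["centre"],3).tolist(),round(d["conf"],2)) for d in eyes.spot_in("scene",o)])
E
```

```text
t 65.8 grasp [ 0.4744 -0.3953  0.2383] yaw -2.34 F [-0.3 -0.1 -2. ] w 4.7
turn -2.15 x,y,z [ 1.51e+00 -3.53e+01  3.00e-02]
plate1 [([0.413, 0.353, 0.098], 0.58), ([0.481, -0.394, 0.186], 0.57)]
scraper [([0.513, 0.318, 0.112], 0.64), ([0.468, 0.021, 0.027], 0.51)]
chip1 [([0.457, 0.104, 0.016], 0.54)]
pestle1 [([0.495, 0.421, 0.098], 0.85), ([0.401, 0.407, 0.094], 0.58)]
```

{"fn": "jog_arm", "kwargs": {
  "increments": [
    [0, 0, 0, -0.75],
    [0, 0, 0, -0.75],
    [0, 0, 0, -0.65],
    [0.04, -1, 0, 0],
    [0.04, -1, 0, 0],
    [0.04, -1, 0, 0],
    [0.04, -1, 0, 0],
    [0.04, -1, 0, 0],
    [0.04, -1, 0, 0],
    [0.04, -1, 0, 0]
  ]
}}

```text
time_s: 67.1
tcp_pos: [0.4616, -0.2549, 0.4012]
ee_rot: [[0.991, 0.131, -0.001], [0.131, -0.991, 0.0], [-0.001, -0.0, -1.0]]
wrist_force: [0.1, -0.2, -1.1]
gripper_width: 0.054
gripper_force: 30.0
```

{"fn": "jog_arm", "kwargs": {
  "increments": [
    [0.04, -1, 0, 0],
    [0.04, -1, 0, 0],
    [0.04, -1, 0, 0],
    [0.04, -1, 0, 0],
    [0.04, -1, 0, 0],
    [0.04, -1, 0, 0],
    [0.04, -1, 0, 0],
    [0.04, -1, 0, 0],
    [0.04, -1, 0, 0],
    [0.04, -1, 0, 0]
  ]
}}

```text
time_s: 68.1
tcp_pos: [0.4432, -0.0556, 0.4014]
ee_rot: [[0.991, 0.131, -0.001], [0.131, -0.991, -0.0], [-0.001, 0.0, -1.0]]
wrist_force: [0.2, 1.0, -1.2]
gripper_width: 0.056
gripper_force: 30.0
```

{"fn": "jog_arm", "kwargs": {
  "increments": [
    [0.05, -1, 0, 0],
    [0.05, -1, 0, 0],
    [0.05, -1, 0, 0],
    [0.05, -1, 0, 0],
    [0.05, -1, 0, 0],
    [0.05, -1, 0, 0],
    [0.05, -1, 0, 0],
    [0.05, -1, 0, 0],
    [0.05, -1, 0, 0],
    [0.05, -1, 0, 0]
  ]
}}

```text
time_s: 69.1
tcp_pos: [0.4269, 0.1439, 0.4014]
ee_rot: [[0.991, 0.131, -0.001], [0.131, -0.991, -0.001], [-0.001, 0.0, -1.0]]
wrist_force: [1.5, 0.4, -1.1]
gripper_width: 0.058
gripper_force: 30.0
```

```bash
python3 - <<'E'
from go import *
todo(.4122,.3086,.2376,7.5)
a=eyes.capture("scene")[120:320,330:500]; b=eyes.capture("top")[150:260,40:150]
a=cv2.resize(a,(510,600),interpolation=cv2.INTER_CUBIC);b=cv2.resize(b,(286,286),interpolation=cv2.INTER_CUBIC)
im=np.zeros((600,800,3),np.uint8);im[:,:510]=a;im[:286,512:798]=b;cv2.imwrite("pics/s9.png",im)
E
```

```text
t 69.1 grasp [0.4268 0.1438 0.2379] yaw 7.55 F [ 1.5  0.4 -1.1] w 5.1
turn 0.01 x,y,z [ 0.35 -8.26  0.01]
```

View pics/s9.png

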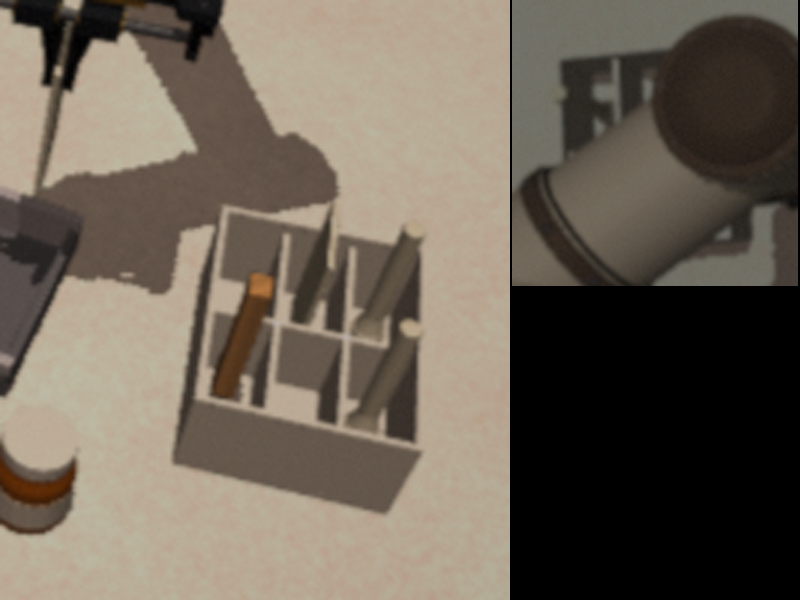

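{"fn": "jog_arm", "kwargs": {
  "increments": [
    [0.05, -1, 0, 0],
    [0.05, -1, 0, 0],
    [0.05, -1, 0, 0],
    [0.05, -1, 0, 0],
    [0.05, -1, 0, 0],
    [0.05, -1, 0, 0],
    [0.05, -1, 0, 0],
    [0, -1, 0, 0],
    [0, -0.26, 0, 0],
    [0, 0, 0, 0]
  ]
}}

```text
time_s: 70.2
tcp_pos: [0.4123, 0.3086, 0.4014]
ee_rot: [[0.991, 0.132, -0.001], [0.132, -0.991, -0.001], [-0.001, 0.001, -1.0]]
wrist_force: [0.1, 0.6, -1.5]
gripper_width: 0.055
gripper_force: 30.0
```

{"fn": "jog_arm", "kwargs": {
  "increments": [
    [0, 0, 0.7, 0],
    [0, 0, 0.7, 0],
    [0, 0, 0.7, 0],
    [0, 0, 0.7, 0],
    [0, 0, 0.7, 0],
    [0, 0, 0.7, 0],
    [0, 0, 0.7, 0],
    [0, 0, 0.6, 0],
    [0, 0, 0.3, 0],
    [0, 0, 0.2, 0]
  ]
}}

```text
time_s: 71.2
tcp_pos: [0.4125, 0.3076, 0.2814]
ee_rot: [[0.991, 0.131, -0.0], [0.131, -0.991, -0.0], [-0.0, 0.0, -1.0]]
wrist_force: [0.4, -0.3, -0.7]
gripper_width: 0.053
gripper_force: 30.0
```

{"fn": "jog_arm", "kwargs": {
  "increments": [
    [0, 0, 0.1, 0],
    [0, 0, 0, 0],
    [0, 0, 0, 0]
  ]
}}

```text
time_s: 71.5
tcp_pos: [0.4125, 0.308, 0.2802]
ee_rot: [[0.991, 0.131, 0.001], [0.131, -0.991, 0.001], [0.001, -0.001, -1.0]]
wrist_force: [0.5, -0.5, -0.8]
gripper_width: 0.054
gripper_force: 30.0
```

{"fn": "jog_arm", "kwargs": {
  "increments": [
    [0, 0, 0, 0],
    [0, 0, 0, 0],
    [0, 0, 0, 0],
    [0, 0, 0, 0],
    [0, 0, 0, 0],
    [0, 0, 0, 0]
  ],
  "grip": 30
}}

```text
time_s: 72.1
tcp_pos: [0.4124, 0.3079, 0.2798]
ee_rot: [[0.991, 0.131, 0.0], [0.131, -0.991, 0.0], [0.0, -0.0, -1.0]]
wrist_force: [0.3, -0.0, -0.5]
gripper_width: 0.338
gripper_force: 0.0
```

{"fn": "jog_arm", "kwargs": {
  "increments": [
    [0, 0, -0.5, 0],
    [0, 0, -1, 0],
    [0, 0, -1, 0],
    [0, 0, -1, 0],
    [0, 0, -1, 0],
    [0, 0, -1, 0],
    [0, 0, -1, 0],
    [0, 0, -1, 0],
    [0, 0, 0, 0]
  ]
}}

```text
time_s: 73.0
tcp_pos: [0.4127, 0.308, 0.4336]
ee_rot: [[0.991, 0.132, 0.005], [0.132, -0.991, 0.005], [0.006, -0.005, -1.0]]
wrist_force: [-0.2, 0.8, 0.1]
gripper_width: 0.346
gripper_force: 0.0
```

{"fn": "jog_arm", "kwargs": {
  "increments": [
    [0, 1, 0, 0],
    [0, 1, 0, 0],
    [0, 1, 0, 0],
    [0, 1, 0, 0],
    [0, 1, 0, 0],
    [0, 1, 0, 0],
    [0, 1, 0, 0],
    [0, 1, 0, 0],
    [0, 1, 0, 0],
    [0, 1, 0, 0]
  ]
}}

```text
time_s: 74.0
tcp_pos: [0.438, 0.1073, 0.429]
ee_rot: [[0.991, 0.13, -0.002], [0.13, -0.991, -0.001], [-0.002, 0.001, -1.0]]
wrist_force: [0.1, 1.2, -1.3]
gripper_width: 0.346
gripper_force: 0.0
```

{"fn": "jog_arm", "kwargs": {
  "increments": [
    [0, 1, 0, 0],
    [0, 1, 0, 0],
    [0, 1, 0, 0],
    [0, 1, 0, 0],
    [0, 1, 0, 0],
    [0, 1, 0, 0],
    [0, 1, 0, 0],
    [0, 1, 0, 0],
    [0, 0, 0, 0],
    [0, 0, 0, 0]
  ]
}}

```text
time_s: 75.0
tcp_pos: [0.4589, -0.0501, 0.4292]
ee_rot: [[0.992, 0.129, -0.001], [0.129, -0.992, -0.0], [-0.001, -0.0, -1.0]]
wrist_force: [-0.1, 0.3, 0.2]
gripper_width: 0.347
gripper_force: 0.0
```

```bash
python3 - <<'E'
from go import *
im=eyes.capture("scene")
for o in("plate1","scraper","chip1","pestle1"):print(o,[(np.round(d["centre"],3).tolist(),round(d["conf"],2)) for d in eyes.spot_in("scene",o)])
cv2.imwrite("pics/s10.png",cv2.resize(im[90:320,100:500],None,fx=2,fy=2,interpolation=cv2.INTER_CUBIC))
E
```

```text
plate1 [([0.414, 0.304, 0.103], 0.79), ([0.414, 0.352, 0.096], 0.58)]
scraper [([0.512, 0.318, 0.111], 0.57)]
chip1 [([0.512, 0.109, 0.013], 0.63), ([0.46, 0.104, 0.016], 0.63), ([0.493, -0.333, 0.048], 0.63), ([0.432, 0.109, 0.017], 0.55)]
pestle1 [([0.496, 0.421, 0.102], 0.63), ([0.402, 0.407, 0.094], 0.62), ([0.416, 0.306, 0.102], 0.49)]
```

View pics/s10.png

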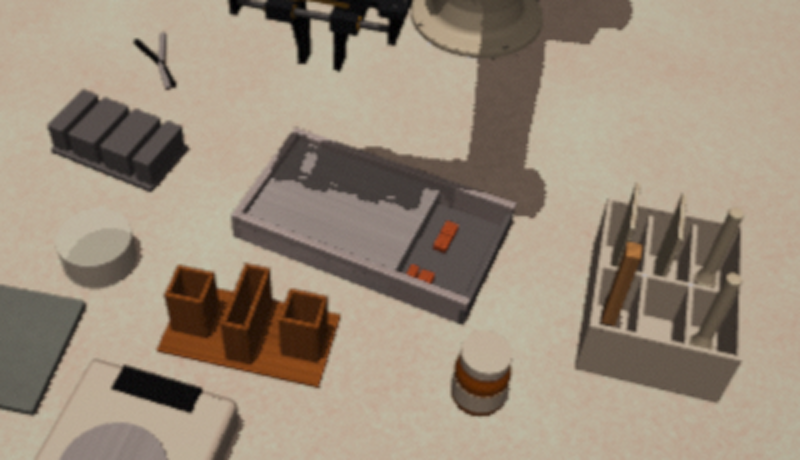

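The tray is clear and the four chips lie in the trough. The rack and caddy are empty, and the scraper, two pestles and two plates stand in the tank around (600–740, 190–350).

```bash
python3 -c "
from station import r
print(r.finish_job())"
```

```text
the job is handed in; nothing more can be done
None
```

The job is handed in (no verdict was returned): the last camera view shows all four chips in the trough, and the scraper, both pestles and both plates upright in the tank; I never moved the jar or the dishes.

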